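Turn the sharpening stone over and clamp it in its holder

ROBOT

A 6-joint arm with a two-finger parallel gripper is mounted at the origin on a cart in front of the work surface, level with it; the furniture and walls round the work are solid. World frame = base frame: x ahead of the robot, y to its left, z up, the work surface at z = 0. Lengths are in mm, angles in rad, forces in N, time in s.
With the tool pointing down it reaches from about 275 to 1000 mm from the base axis. Payload 8.4 kg.
Tool frame: the origin (TCP) lies at the very end of the fingers, on their centre line; the grasp point (between the pads) lies 19 mm behind it; z points along the fingers, y is the line along which they close (so a half turn about z gives the same grasp; the last joint's range is limited). The gripper opens to 85 mm and grips with 20 to 120 N. Pads are 22 mm wide; open, the fingers measure 114 mm over their backs; the gripper's body (76 mm by 85 mm) begins 54 mm behind the grasp point. The pads swing forward as they close: fully open they stand 13 mm farther back than shut.
Start: joints at [-1.2, 0.353, 1.633, -0, 1.155, -0.002], TCP at [227.639, -582.072, 231.281] pointing down, gripper open.
Joint ranges: [-2.63, 2.63], [-0.92, 2.1], [0.06, 2.66], [-1.3, 4.44], [0, 2.69], [-3.02, 3.02]. Speed limits (rad/s): [2.22, 2.22, 2.79, 3.14, 3.14, 3.14].

INTERFACE

Orientations are given as [roll, pitch, yaw] about the fixed x, y, z axes, in that order (R = Rz(yaw) Ry(pitch) Rx(roll)).
In Python, from rig import sensors, grab_frame, camera_params, order gives the robot as it stands. The module is installed in compiled form; this text tells all that it offers.
- The arm moves only by the tool move_arm, never from a script. Its argument "motion" is a list of rows, each a list of 7 numbers: the turn, a rotation vector about the tool's x, y, z in a scale on which 1.0 is 4 rad, then the shift along the tool's x, y, z in fractions of the full range, 1 being 1 m, then the finger opening in m, from 0 to 0.0854. A call has 1 to 8 rows; each row is the pose to reach, as a shift and turn from the pose commanded when the call began, along the tool's axes at that moment; what a row does not reach only later rows make up. A row lasts 1/8 s, in which the tool goes at most 62.5 mm and 10.7 degrees, less where a joint would pass 70% of its speed; a pose out of reach is approached as far as the arm can. Shift and turn numbers lie between -1 and 1, and a call with a number outside is refused. A call with a gripper value outside its range is refused whole. The fingers move at their own pace and stop on an object; "grip_force" is the grip in N (left out, the last holds). Time passes only in rows, so rows that repeat a pose let the fingers close. It gives the time, the measured TCP pose, the force, the opening and the grip force at its end, in the units of the state.
- sensors.sense(): the state, without advancing time (a new reading comes with each control period).
- grab_frame(name): name is "scene" or "top" or "wrist"; returns (picture, depth): 420x560x3 uint8, red, green, blue; 420x560 float32, mm along the optical axis (not along the pixel's ray), 0 where there is no reading.
- camera_params(name): a dict with "camera_matrix" (3x3 intrinsics, pixels), "k1" (the pictures are not rectified: a ray, as slopes to the right and down, at radius r is drawn at 1 + k1 r^2 times it, then the intrinsics apply), "world_from_camera" (4x4, takes a point from camera to world coordinates). Camera axes: x right, y down, z forward; pixel columns grow to the right and rows downward; lengths in mm; the calibration is good to about 2 mm. A picture is of the moment at which its call begins: read the wrist's pose just before it. camera_params takes no time and is no camera call; for the wrist camera it gives the pose at the moment of the call.
- order.sign_off(): hands the job in; it is judged then, once.
The state is a dict: "clock": time; "qpos": joint angles; "qvel": joint speeds; "joint_efforts": joint torques, N m; "eef_pos": TCP position; "tcp_rot": TCP orientation; "contact_force": force on the tool from outside, world axes, zero at the start; "wrist_torque": the same for the moment, N m; "opening": opening from 0.0 (shut) to 1.0 (fully open); "grasp_force": force on a finger pad.
Only numpy, scipy, OpenCV 4.12 (cv2) and the standard library are available. Lean on these libraries where they do the work, as an engineer would, in place of code of your own. Each camera call takes 0.05 s, during which the arm holds its last target. There are 200 camera calls.

TASK

The two-sided sharpening stone lies on the worktop with its white (fine) face down. Tip it over end for end, a quarter turn at a time - first standing still on one end, then down flat on the worktop with the white face up - always lowering it gently instead of letting it topple or fall. Then lay it white face up in the holder, between the sprung jaw and the cam, turn the red knob clockwise until the cam holds the stone tightly against the jaw, and let go, with nothing else on the worktop knocked about.

Things in the scene. Friction and masses are not known exactly. Their poses are not given: they have to be found in the camera images.
- stone: loose sharpening stone, a plain block 96 (x) x 52 (y) x 28 (z) mm, 0.2 to 0.4 kg; origin at its centre, x along its length. Two layers each 14 mm: its +z face is dark grey-green (coarse), its -z face is white (fine). It starts flat on the worktop, +z up, its length roughly across in front of the robot
- holder: fixed stone holder: light wooden board 206 (x) x 84 (y) mm, its top 12 mm above the worktop; origin at the centre of its underside, z up. Sprung jaw at its -x end, brass cam with red knob at its +x end (left of the robot's view). Low side lips: inner faces at y = +-31 mm, tops 18 mm above the worktop, from x = -44 to 32 mm. A seated stone lies along x, its centre 26 mm above the worktop
- seat (a point): point on the holder board's top, midway between jaw and open cam, at holder x = 0, y = 0. The space for the stone is 106 mm long with the knob at 0, 103 mm at 0.15. The jaw's upright rubber face is 52 mm away towards -x, 56 mm wide, up to 32 mm above the worktop; from there it leans outward as a lead-in, to 40 mm. An aluminium block, 34 mm high, stands behind it
- knob (a point): centre of the red bar knob on the cam's axis (holder x = 73 mm, y = 0), 58 mm above the worktop. Bar 46 mm long, 12 mm wide, 46 to 70 mm above the worktop (a seated stone's top is at 40 mm), on a 14 mm stem; under it the brass cam disc, radius 18 mm, 15 to 31 mm above the worktop. The point does not turn: the bar's direction follows from cam
- cam (a joint): turn of the red knob and brass eccentric, rad, growing clockwise seen from above, 0 to 1.6. At 0 the bar lies along the holder's x and the cam is open; at 1.57 it lies across the holder and the cam is closed, and stays so. Closing fully moves the cam's face 15 mm towards the jaw. Starts between 0 and 0.15; needs about 0.3 N m
- jaw (a joint): how far the sprung jaw is pushed back (towards the holder's -x), m, 0 (free) to 0.009; spring preloaded with 2.4 N, then 1.2 N per mm. With the stone between, the fully closed cam pushes it back about 5 mm
- timer: bystander, to be left alone: red and white round wind-up kitchen timer, 65 x 65 x 54 mm; origin at the centre of its underside
- garlic: bystander, to be left alone: garlic bulb, 60 mm; origin at the centre of its underside
- white_spice: bystander, to be left alone: glass spice jar with a white cap, 43 x 43 x 100 mm; origin at the centre of its underside
- salt_shaker: bystander, to be left alone: glass shaker with a grey cap, 44 x 44 x 90 mm; origin at the centre of its underside
- oval_bowl: bystander, to be left alone: small oval bowl, cream inside, 82 x 102 x 38 mm; origin at the centre of its underside
- avocado_dish: bystander, to be left alone: dish like half an avocado, 76 x 102 x 55 mm; origin at the centre of its underside

How it is judged:
By the outcome, as a careful person would: the job done as asked, in the order asked, and still so for the second after the job is handed in, with the robot touching nothing.
It also fails if it takes over 72 s, if anything falls off the work surface, if the arm or the gripper's body presses on something with over 40 N, if the wrist force passes 120 N, or if a joint passes its speed limit or range.

## Working session

There is one attempt and no reset: what is moved stays moved. The work goes in short steps, Python scripts to look and compute and a tool call to move; the robot and the scene stay as the last step left them, time stands still between calls to the robot, and variables do not carry over. Pictures are saved under pics/ and viewed, at most 14 in all, crops included, and the job is handed in when it is done.

Besides the shell and the picture viewer there is one more tool, called after "Call:" as name(argument=value, ...), one argument or row to a line, values as JSON. move_arm: Moves the arm, as the interface text tells. Its arguments: {"type":"object","properties":{"motion":{"type":"array","items":{"type":"array","items":{"type":"number"}}},"grip_force":{"type":"number"}},"required":["motion"]}

```bash
mkdir -p pics
cat > h.py <<'E'
import numpy as np, cv2
from rig import sensors, grab_frame, camera_params, order
from scipy.spatial.transform import Rotation as R
def save(n,im): cv2.imwrite(f'pics/{n}.png',im[:,:,::-1])
def world(cp,u,v,d):
    "points from pixels + depth (mm along axis)"
    K=cp["camera_matrix"];K=np.array(K);k=cp["k1"]
    p=cv2.undistortPoints(np.array([np.c_[u,v]],float).reshape(-1,1,2),K,np.array([k,0,0,0.])).reshape(-1,2)
    d=np.asarray(d,float).reshape(-1,1)
    c=np.c_[p*d,np.ones(len(p))*d.ravel()]
    T=np.array(cp["world_from_camera"]);return c@T[:3,:3].T+T[:3,3]
def onplane(cp,u,v,z):
    a=world(cp,u,v,np.ones(np.size(u)));o=np.array(cp["world_from_camera"])[:3,3]
    r=a-o;return o+r*((z-o[2])/r[:,2])[:,None]
E
python3 - <<'E'
from h import *
print(sensors.sense())
for n in("scene","top"):
    im,d=grab_frame(n);save(n,im);np.savez(f'{n}.npz',im=im,d=d);print(n,np.array(camera_params(n)["world_from_camera"]).round(2).tolist(),camera_params(n)["camera_matrix"],camera_params(n)["k1"])
E
```

```text
{'clock': 0.0, 'qpos': array([-1.20038438e+00,  3.53642919e-01,  1.63409845e+00,  3.96970080e-06,
        1.15520668e+00, -2.42189765e-03]), 'qvel': array([ 0.00222554,  0.00104146, -0.00112239, -0.00212017,  0.00031326,
        0.00030195]), 'joint_efforts': array([-4.27034916e-03, -6.05272937e+01, -3.42065978e+01, -2.47791841e-04,
        9.49615322e-03, -2.98455336e-05]), 'eef_pos': array([ 227.48305815, -581.64042935,  230.58021666]), 'tcp_rot': array([-3.14023727e+00, -6.91223580e-06,  3.72832232e-01]), 'contact_force': array([-0.10076   , -0.56961604, -0.80147359]), 'wrist_torque': array([-0.0313055 ,  0.05417005, -0.00558663]), 'grasp_force': 0.0, 'opening': 1.002888568762742}
scene [[-0.46, -0.48, 0.75, -682.06], [-0.89, 0.25, -0.39, 504.69], [0.0, -0.84, -0.54, 966.3], [0.0, 0.0, 0.0, 1.0]] [[509.54642211   0.         286.92815263]
 [  0.         509.54642211 209.57915036]
 [  0.           0.           1.        ]] -0.05610253457932175
top [[0.15, -0.96, 0.22, 308.17], [-0.99, -0.15, 0.03, -143.07], [0.0, -0.22, -0.98, 1244.51], [0.0, 0.0, 0.0, 1.0]] [[389.91771925   0.         276.56880827]
 [  0.         389.91771925 203.31320073]
 [  0.           0.           1.        ]] -0.020582839065357256
```

View pics/top.png

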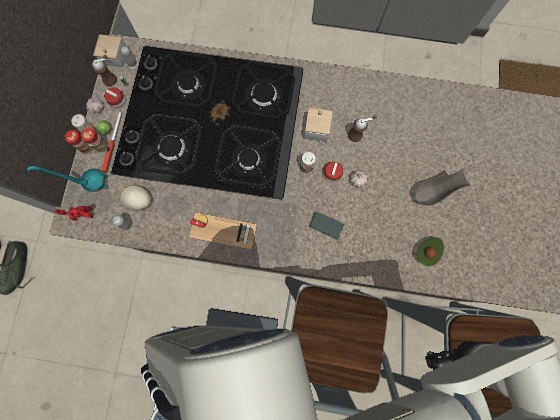

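View pics/scene.png

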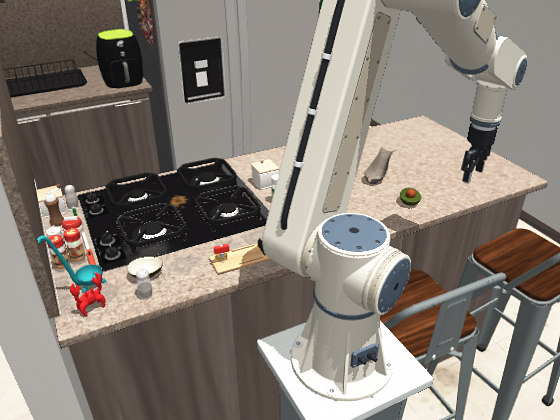

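The top view shows the grey-green stone at (326,225), and the holder at (223,230) with its red knob at (199,220) and jaw at (243,233). The timer (334,171), garlic (359,179) and spice jar (308,160) lie beyond the stone. In the scene view the arm hides the stone.

```bash
cat >> h.py <<'E'
def rect(mask,cp,z):
    "min-area rectangle on plane z of the biggest blob: centre, sides, long axis angle"
    c=max(cv2.findContours(mask.astype(np.uint8),cv2.RETR_EXTERNAL,cv2.CHAIN_APPROX_NONE)[0],key=cv2.contourArea).reshape(-1,2)
    P=onplane(cp,c[:,0],c[:,1],z)[:,:2]
    b=cv2.boxPoints(cv2.minAreaRect(P.astype(np.float32)))
    e=[b[1]-b[0],b[2]-b[1]];l=sorted(e,key=np.linalg.norm)
    a=np.arctan2(l[1][1],l[1][0]);a=(a+np.pi/2)%np.pi-np.pi/2
    return b.mean(0),np.linalg.norm(l[1]),np.linalg.norm(l[0]),a,c.mean(0)
E
python3 - <<'E'
from h import *
f=np.load('top.npz');im=f['im'];d=f['d'];cp=camera_params("top")
v,u=np.mgrid[0:420,0:560]
W=world(cp,u.ravel(),v.ravel(),d.ravel()).reshape(420,560,3)
hsv=cv2.cvtColor(im,cv2.COLOR_RGB2HSV)
print('depth pts stone,board,knob,table',[W[y,x].round(1).tolist() for x,y in((326,225),(223,230),(199,220),(290,230))])
roi=(u>300)&(u<350)&(v>205)&(v<245)
g=im.astype(int);m=roi&(W[...,2]>15)
print('stone by depth',rect(m,cp,28))
m=roi&(g[...,0]<g[...,1])&(g.sum(2)<330); print('stone by colour',rect(m,cp,28))
roi=(u>180)&(u<265)&(v>200)&(v<260)
m=roi&(hsv[...,0]>8)&(hsv[...,0]<25)&(hsv[...,1]>90)
m=cv2.morphologyEx(m.astype(np.uint8),cv2.MORPH_CLOSE,np.ones((15,15)))
print('board',rect(m,cp,12))
m=roi&((hsv[...,0]<5)|(hsv[...,0]>172))&(hsv[...,1]>150);print('knob',rect(m,cp,70),W[m].mean(0))
save('tz',cv2.resize(im[130:270,170:450],None,fx=2.8,fy=2.8,interpolation=cv2.INTER_CUBIC))
E
```

```text
depth pts stone,board,knob,table [[532.6, -271.7, 23.3], [468.3, 49.8, 13.0], [486.1, 128.4, 27.8], [502.7, -161.5, 1.6]]
stone by depth (array([ 531.77826, -273.27795], dtype=float32), np.float32(95.66207), np.float32(53.74395), np.float32(1.2832409), array([326.57317073, 225.01219512]))
stone by colour (array([ 531.8151, -273.0907], dtype=float32), np.float32(95.70259), np.float32(54.046677), np.float32(1.2864524), array([326.53658537, 224.93902439]))
board (array([467.4613 ,  51.16974], dtype=float32), np.float32(202.57639), np.float32(82.92991), np.float32(1.5260903), array([222.69230769, 230.39053254]))
knob (array([468.55853, 109.45903], dtype=float32), np.float32(19.55855), np.float32(9.6415415), np.float32(1.4032117), array([201.26666667, 224.13333333])) [470.29797499 122.26752795  67.68618256]
```

View pics/tz.png

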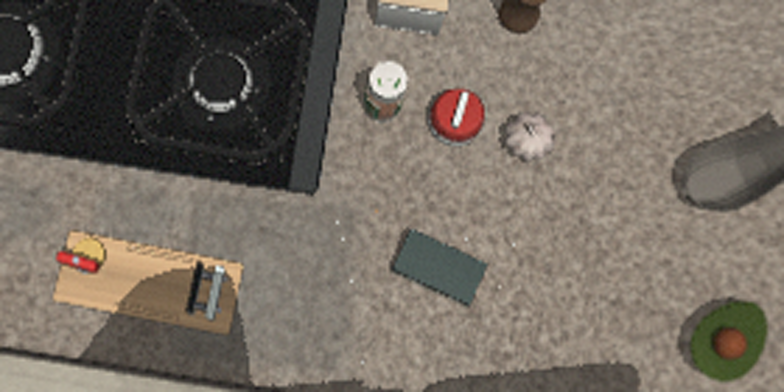

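The zoomed crop (origin 170,130, scale 2.8) shows the stone at (438,266) and the board at (150,283). The red bar is at (78,261) with the cam disc at (90,250), and the black jaw face is at (196,288) with the aluminium block behind it. The timer, garlic and jar sit well beyond the stone.

```bash
cat >> h.py <<'E'
def rot(yaw,tilt=0):
    "tool down, x at yaw; tilt: turn about the tool's y"
    return R.from_euler('z',yaw)*R.from_euler('x',np.pi)*R.from_euler('y',tilt)
def goal(p,r,frm=None):
    s=sensors.sense()
    p0,r0=frm or (s['eef_pos'],R.from_euler('xyz',s['tcp_rot']))
    print('turn',(r0.inv()*r).as_rotvec().round(4).tolist(),'shift',(r0.inv().apply(np.array(p,float)-p0)/1000).round(4).tolist())
E
python3 -c "
from h import *
goal([500,-273,260],rot(1.286))"
```

```text
turn [-0.0011, -0.0006, -0.9132] shift [0.3662, -0.1883, -0.0291]
```

Careful with the scale: turns go in shares of 4 rad. That gives: -0.913 rad / 4 = -0.2283.

Call:
move_arm(
  motion=[
    [0,0,-0.045,0.06,-0.03,-0.03,0.0854],
    [0,0,-0.09,0.12,-0.06,-0.03,0.0854],
    [0,0,-0.135,0.18,-0.09,-0.03,0.0854],
    [0,0,-0.18,0.24,-0.12,-0.03,0.0854],
    [0,0,-0.2283,0.3,-0.155,-0.03,0.0854],
    [0,0,-0.2283,0.366,-0.188,-0.03,0.0854],
    [0,0,-0.2283,0.366,-0.188,-0.03,0.0854],
  ],
  grip_force=40,
)

```text
clock: 0.98
eef_pos: [501.3, -271.3, 261.1]
tcp_rot: [-3.141, -0.0, 1.287]
contact_force: [0.6, -1.4, 0.2]
opening: 1.0
grasp_force: 0.0
```

Run:
```python
from h import *
s=sensors.sense();print(s['clock'],s['eef_pos'],s['tcp_rot'],s['qpos'].round(3))
cp=camera_params("wrist");im,d=grab_frame("wrist");save('w1',im);np.savez('w1.npz',im=im,d=d)
print(np.array(cp["world_from_camera"]).round(3).tolist(),cp["camera_matrix"],cp["k1"])
```

```text
0.975 [ 501.31541197 -271.32298165  261.05518996] [-3.14133126e+00 -3.66438268e-04  1.28742234e+00] [-0.499  0.24   1.72   0.     1.181 -0.216]
[[0.96, -0.268, -0.08, 522.49], [-0.28, -0.92, -0.274, -203.014], [-0.0, 0.286, -0.958, 403.885], [0.0, 0.0, 0.0, 1.0]] [[290.71453187   0.         277.19240543]
 [  0.         290.71453187 209.26691905]
 [  0.           0.           1.        ]] -0.04608051662744869
```

View pics/w1.png

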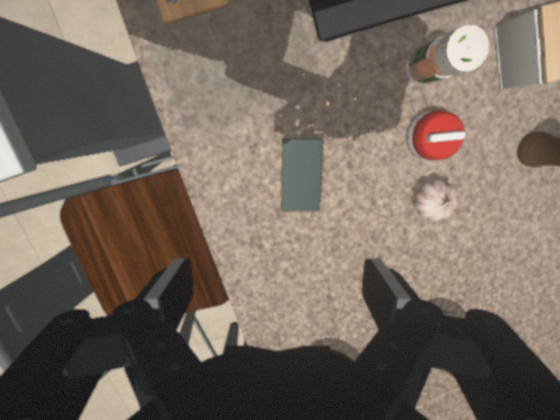

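The wrist view shows the dark stone at (302,175), upright in the picture. The timer (438,135), garlic (436,200) and spice jar (460,52) are well to the right, and the worktop edge is at the left.

Run:
```python
from h import *
f=np.load('w1.npz');im=f['im'];d=f['d'];cp=camera_params("wrist")
v,u=np.mgrid[0:420,0:560];W=world(cp,u.ravel(),v.ravel(),d.ravel()).reshape(420,560,3)
g=im.astype(int);m=(u>265)&(u<340)&(v>125)&(v<225)&(W[...,2]>15)
print('depth mask',rect(m,cp,28), 'top z',np.median(W[...,2][m]),'table',np.median(W[230:250,270:340,2]))
hsv=cv2.cvtColor(im,cv2.COLOR_RGB2HSV)
m=(u>270)&(u<335)&(v>130)&(v<220)&(g[...,0]+8<g[...,2]);print('col',rect(m,cp,28))
# height by two views: rays through the stone's top centre
c1=rect(m,cp,28)[0];ct=camera_params("top")
r=rect(m,cp,28);a=onplane(cp,*[[x] for x in r[4]],28)[0];
o1=np.array(cp["world_from_camera"])[:3,3];o2=np.array(ct["world_from_camera"])[:3,3]
A=a-o1;b=onplane(ct,[326.55],[224.97],28)[0]-o2
s=np.linalg.lstsq(np.c_[A,-b],o2-o1,rcond=None)[0];print('tri',o1+A*s[0],o2+b*s[1])
for n,p in(('timer',(438,135)),('garlic',(436,200)),('jar',(466,47))): print(n,W[p[1],p[0]].round())
e=onplane(cp,[150,200,235],[110,225,330],0);print('edge',e.round())
```

```text
depth mask (array([ 537.42584, -272.65414], dtype=float32), np.float32(96.38894), np.float32(51.516685), np.float32(1.2920347), array([301.35616438, 173.87671233])) top z 28.262085845243888 table 0.17969454311077016
col (array([ 561.6463 , -242.51207], dtype=float32), np.float32(0.0), np.float32(0.0), np.float32(0.0), array([314., 148.]))
tri [ 598.02254979 -283.79677362 -342.09416953] [ 599.60627324 -312.08451884 -338.78295541]
timer [ 704. -265.   56.]
garlic [ 697. -348.   44.]
jar [ 720. -181.  100.]
edge [[ 367. -136.    0.]
 [ 375. -307.    0.]
 [ 365. -498.    0.]]
```

Run:
```python
from h import *
cp=camera_params("wrist");ct=camera_params("top")
o=[np.array(c["world_from_camera"])[:3,3] for c in(cp,ct)]
# stone's far-long-edge+centre: use blob centre (top blob centre has ~2 mm side-face bias)
a=onplane(cp,[301.4],[173.9],28)[0]-o[0];b=onplane(ct,[326.6],[225.0],28)[0]-o[1]
s=np.linalg.lstsq(np.c_[a,-b],o[1]-o[0],rcond=None)[0];print('tri',o[0]+a*s[0],o[1]+b*s[1])
S=np.array([536,-272.7,0]);y=1.289;L=np.array([np.cos(y),np.sin(y),0])
for t in(-.785,):
    r=rot(y,t);z=r.apply([0,0,1]);T=S-9*L+[0,0,8]
    goal(T-110*z,r);goal(T,r,(T-110*z,r))
```

```text
tri [ 538.94243429 -277.13503829   -9.53863108] [ 538.93032961 -277.11190709   -9.54333091]
turn [0.0004, -0.7876, -0.0014] shift [0.0734, 0.0318, 0.1755]
turn [0.0, 0.0, 0.0] shift [-0.0, 0.0, 0.11]
```

In the tool's units: -0.785 rad / 4 = -0.1963.

Call:
move_arm(
  motion=[
    [0,-0.04,0,0.02,0.01,0.02,0.0854],
    [0,-0.08,0,0.035,0.015,0.04,0.0854],
    [0,-0.12,0,0.045,0.02,0.06,0.0854],
    [0,-0.16,0,0.06,0.03,0.08,0.0854],
    [0,-0.1963,0,0.073,0.032,0.1,0.0854],
    [0,-0.1963,0,0.073,0.032,0.1,0.0854],
  ],
)

```text
clock: 1.78
eef_pos: [550.4, -210.5, 157.5]
tcp_rot: [-3.132, 0.787, 1.297]
contact_force: [-0.6, -0.3, -0.1]
opening: 0.999
grasp_force: 0.0
```

Run:
```python
from h import *
s=sensors.sense();print(s['clock'],s['eef_pos'],s['tcp_rot'],s['qpos'].round(3))
cp=camera_params("wrist");im,d=grab_frame("wrist");save('w2',im)
v,u=np.mgrid[0:420,0:560];W=world(cp,u.ravel(),v.ravel(),d.ravel()).reshape(420,560,3)
m=(np.hypot(W[...,0]-536,W[...,1]+273)<70)&(W[...,2]>22)&(W[...,2]<40)
print(rect(m,cp,28),np.median(W[m][:,2]))
S=np.array([536,-272.7,0]);y=1.289;L=np.array([np.cos(y),np.sin(y),0]);r=rot(y,-.785);z=r.apply([0,0,1]);T=S-9*L+[0,0,8]
goal(T-100*z,r);goal(T,r)
```

```text
1.775 [ 550.40596244 -210.4822705   157.53968953] [-3.13150892  0.78702989  1.29669888] [ 0.033  0.55   1.768 -0.787  1.25   0.737]
(array([ 535.1064 , -272.20026], dtype=float32), np.float32(101.10472), np.float32(51.75769), np.float32(1.2853366), array([279.46963563, 142.81781377])) 28.25691856673481
turn [-0.0038, -0.0001, 0.0026] shift [0.0563, 0.0031, 0.0579]
turn [-0.0038, -0.0001, 0.0026] shift [0.0563, 0.0035, 0.1579]
```

View pics/w2.png

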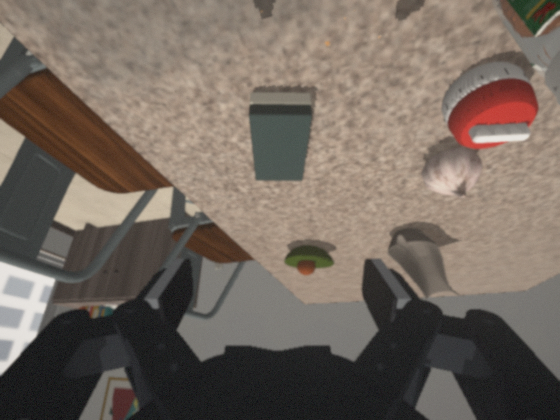

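The tilted wrist view shows the dark stone face at (280,145) with its pale end at (280,98). It is centred between the fingers and clear of the timer and garlic. Both wrist views put the top at z=28.3 and the centre at about (536,-272.5).

Call:
move_arm(
  motion=[
    [0,0,0,0.03,0.002,0.03,0.0854],
    [0,0,0,0.056,0.003,0.058,0.0854],
    [0,0,0,0.056,0.003,0.09,0.0854],
    [0,0,0,0.056,0.003,0.12,0.0854],
    [0,0,0,0.056,0.003,0.14,0.0854],
    [0,0,0,0.056,0.003,0.15,0.0854],
    [0,0,0,0.056,0.003,0.157,0.0854],
    [0,0,0,0.056,0.003,0.157,0.0854],
  ],
)

```text
clock: 2.82
eef_pos: [534.3, -282.0, 10.9]
tcp_rot: [3.141, 0.785, 1.285]
contact_force: [1.2, 0.6, 0.7]
opening: 1.002
grasp_force: 0.0
```

Call:
move_arm(
  motion=[
    [0,0,0,0,0,0,0.045],
    [0,0,0,0,0,0,0.045],
    [0,0,0,0,0,0,0.045],
    [0,0,0,0,0,0,0.045],
  ],
  grip_force=50,
)

```text
clock: 3.32
eef_pos: [534.3, -281.6, 11.2]
tcp_rot: [3.141, 0.785, 1.286]
contact_force: [-0.6, 5.2, 6.3]
opening: 0.599
grasp_force: 53.1
```

Run:
```python
from h import *
s=sensors.sense();print(s['clock'],s['eef_pos'],s['tcp_rot'],s['qpos'].round(3),s['opening'],s['grasp_force'],s['contact_force'])
```

```text
3.325 [ 534.29622289 -281.56686741   11.17214162] [3.14109372 0.78527121 1.28565813] [-0.084  0.764  1.821 -0.952  1.017  0.917] 0.5992928307552071 53.10308575630188 [-0.55216936  5.18262807  6.26278194]
```

```bash
cat >> h.py <<'E'
def cur():
    s=sensors.sense();return s['eef_pos'],R.from_euler('xyz',s['tcp_rot'])
def path(C0,C1,ang,n,p=None,r=None,ax=(0,1,0)):
    "rows turning the held thing about tool axis by ang while its centre goes C0->C1"
    if p is None:p,r=cur()
    c=r.inv().apply(np.array(C0)-p)
    for k in range(1,n+1):
        f=k/n;q=r*R.from_rotvec(np.array(ax)*ang*f);P=np.array(C0)+f*(np.array(C1)-C0)-q.apply(c)
        print([round(float(x),4) for x in [*np.array(ax)*ang*f,*(r.inv().apply(P-p)/1000)]])
    return P,q
E
python3 - <<'E'
from h import *
p,r=cur();C=np.array([535.5,-272.7,14])
print('lift',(r.inv().apply([0,0,.065])).round(4));
p=p+[0,0,65];C=C+[0,0,65]
P,q=path(C,C+[0,0,-10],1.571,16,p,r)
print(P,q.as_euler('xyz'), 'down', q.inv().apply([0,0,-1]).round(3))
E
```

```text
lift [-0.046  0.    -0.046]
[0.0, 0.0982, 0.0, 0.0013, -0.0, 0.0008]
[0.0, 0.1964, 0.0, 0.0026, -0.0, 0.0016]
[0.0, 0.2946, 0.0, 0.0039, -0.0, 0.0022]
[0.0, 0.3927, 0.0, 0.0053, -0.0, 0.0028]
[0.0, 0.4909, 0.0, 0.0066, -0.0, 0.0032]
[0.0, 0.5891, 0.0, 0.008, -0.0, 0.0036]
[0.0, 0.6873, 0.0, 0.0093, -0.0, 0.0039]
[0.0, 0.7855, 0.0, 0.0106, -0.0, 0.0041]
[0.0, 0.8837, 0.0, 0.0119, -0.0, 0.0043]
[0.0, 0.9819, 0.0, 0.0132, -0.0, 0.0043]
[0.0, 1.0801, 0.0, 0.0144, -0.0, 0.0043]
[0.0, 1.1783, 0.0, 0.0156, -0.0, 0.0041]
[0.0, 1.2764, 0.0, 0.0167, -0.0, 0.004]
[0.0, 1.3746, 0.0, 0.0177, -0.0, 0.0037]
[0.0, 1.4728, 0.0, 0.0187, -0.0, 0.0034]
[0.0, 1.571, 0.0, 0.0196, -0.0, 0.0031]
[ 537.57923064 -270.35977165   60.15311743] [ 3.1410935  -0.78572866  1.28636396] down [-0.707 -0.     0.707]
```

Call:
move_arm(
  motion=[
    [0,0,0,-0.004,0,-0.004,0.045],
    [0,0,0,-0.011,0,-0.011,0.045],
    [0,0,0,-0.02,0,-0.02,0.045],
    [0,0,0,-0.03,0,-0.03,0.045],
    [0,0,0,-0.039,0,-0.039,0.045],
    [0,0,0,-0.046,0,-0.046,0.045],
    [0,0,0,-0.046,0,-0.046,0.045],
  ],
)

```text
clock: 4.2
eef_pos: [534.6, -282.0, 76.6]
tcp_rot: [3.139, 0.785, 1.284]
contact_force: [-0.6, 0.6, -3.5]
opening: 0.597
grasp_force: 52.3
```

In the tool's units: 0.785 rad / 4 = 0.1963.

Call:
move_arm(
  motion=[
    [0,0.0245,0,0.0013,0,0.0008,0.045],
    [0,0.049,0,0.0026,0,0.0016,0.045],
    [0,0.0738,0,0.0039,0,0.0022,0.045],
    [0,0.0983,0,0.0053,0,0.0028,0.045],
    [0,0.1228,0,0.0066,0,0.0032,0.045],
    [0,0.1473,0,0.008,0,0.0036,0.045],
    [0,0.1718,0,0.0093,0,0.0039,0.045],
    [0,0.1963,0,0.0106,0,0.0041,0.045],
  ],
)

```text
clock: 5.2
eef_pos: [534.9, -277.4, 65.0]
tcp_rot: [-3.141, -0.003, 1.286]
contact_force: [-0.8, 0.4, -3.7]
opening: 0.598
grasp_force: 52.4
```

In the tool's units: 0.786 rad / 4 = 0.1965.

Call:
move_arm(
  motion=[
    [0,0.0245,0,0.001,0,0.001,0.045],
    [0,0.049,0,0.002,0,0.0018,0.045],
    [0,0.0738,0,0.003,0,0.0025,0.045],
    [0,0.0983,0,0.004,0,0.003,0.045],
    [0,0.1228,0,0.005,0,0.0037,0.045],
    [0,0.1473,0,0.006,0,0.0044,0.045],
    [0,0.1718,0,0.0065,0,0.005,0.045],
    [0,0.1965,0,0.0071,0,0.0057,0.045],
  ],
)

```text
clock: 6.2
eef_pos: [536.9, -270.9, 59.1]
tcp_rot: [-3.141, -0.789, 1.286]
contact_force: [-0.3, 1.0, -2.9]
opening: 0.596
grasp_force: 52.5
```

Run:
```python
from h import *
s=sensors.sense();print(s['clock'],s['eef_pos'],s['tcp_rot'],s['qpos'].round(3),s['opening'],s['grasp_force'],s['contact_force'])
im,d=grab_frame("wrist");save('w3',im)
cp=camera_params("wrist");v,u=np.mgrid[0:420,0:560];W=world(cp,u.ravel(),v.ravel(),d.ravel()).reshape(420,560,3)
m=(np.hypot(W[...,0]-536,W[...,1]+273)<60)&(W[...,2]>8)&(v<230)
P=W[m];print(len(P),np.percentile(P,[1,50,99],axis=0).round(1).tolist())
```

```text
6.2 [ 536.89022695 -270.85774325   59.07311289] [-3.14064324 -0.7886936   1.28550989] [-0.824  0.768  1.624  0.684  1.3   -0.919] 0.5960742143589014 52.54829227924347 [-0.30221515  1.00158425 -2.89514125]
5155 [[513.1, -321.4, 109.8], [534.9, -271.5, 111.3], [562.3, -258.2, 209.6]]
```

View pics/w3.png

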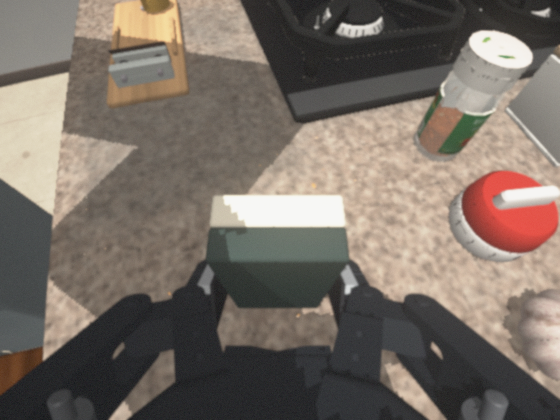

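The stone is held upright. The white-and-grey top end spans (212-345, 197-240) and the dark face is towards the camera down to row 305. The top end measures z≈111, so I'll check its levelness before lowering.

```bash
cat >> h.py <<'E'
def plane(P):
    c=np.median(P,0);P=P[np.linalg.norm(P-c,axis=1)<60];c=P.mean(0);n=np.linalg.svd(P-c,full_matrices=False)[2][2];return c,n*np.sign(n[2] or 1)
def cloud():
    cp=camera_params("wrist");im,d=grab_frame("wrist");v,u=np.mgrid[0:420,0:560]
    return im,world(cp,u.ravel(),v.ravel(),d.ravel()).reshape(420,560,3)
E
python3 - <<'E'
from h import *
im,W=cloud();p,r=cur()
for n,(a,b,c,e) in dict(top=(225,335,203,232),dark=(225,335,250,295)).items():
    P=W[c:e,a:b].reshape(-1,3);c0,N=plane(P);print(n,c0.round(1),N.round(3),np.percentile(P,[2,98],axis=0).round(1).tolist())
print(r.apply([[1,0,0],[0,1,0],[0,0,1]]).round(3), W[197:245:4,280].round(1).tolist())
E
```

```text
top [ 537.8 -272.8  111.2] [-0.002 -0.015  1.   ] [[518.5, -282.4, 110.0], [557.4, -263.2, 112.5]]
dark [ 533.  -289.1   93.9] [-0.284 -0.958  0.025] [[511.1, -295.9, 58.3], [555.0, -282.2, 112.1]]
[[ 0.202  0.676  0.709]
 [ 0.959 -0.282 -0.003]
 [ 0.198  0.681 -0.705]] [[540.5, -264.5, 111.4], [540.0, -266.1, 111.2], [539.5, -268.0, 111.4], [538.9, -269.9, 111.8], [538.4, -271.7, 111.9], [538.1, -272.5, 110.4], [537.5, -274.5, 111.1], [536.9, -276.5, 111.9], [536.5, -277.8, 111.4], [536.3, -278.6, 109.5], [535.5, -281.3, 112.2], [535.1, -282.5, 111.5]]
```

Call:
move_arm(
  motion=[
    [0,0,0,-0.003,0,0.003,0.045],
    [0,0,0,-0.006,0,0.006,0.045],
    [0,0,0,-0.008,0,0.008,0.045],
    [0,0,0,-0.0095,0,0.0095,0.045],
    [0,0,0,-0.0095,0,0.0095,0.045],
  ],
)

```text
clock: 6.92
eef_pos: [537.4, -270.6, 46.2]
tcp_rot: [3.142, -0.786, 1.286]
contact_force: [-0.2, 1.1, -3.1]
opening: 0.596
grasp_force: 52.6
```

Call:
move_arm(
  motion=[
    [0,0,0,-0.0004,0,0.0004,0.045],
    [0,0,0,-0.0008,0,0.0008,0.045],
    [0,0,0,-0.0008,0,0.0008,0.045],
  ],
)

```text
clock: 7.3
eef_pos: [537.4, -270.8, 45.0]
tcp_rot: [3.142, -0.786, 1.286]
contact_force: [0.4, -0.3, -3.3]
opening: 0.599
grasp_force: 52.6
```

Run:
```python
from h import *
s=sensors.sense();print(s['clock'],s['eef_pos'],s['tcp_rot'],s['contact_force'])
im,W=cloud()
P=W[203:232,225:335].reshape(-1,3);c0,N=plane(P);print(c0.round(1),N.round(3))
```

```text
7.3 [ 537.35381564 -270.79519907   45.02864933] [ 3.14155717 -0.78595323  1.2857872 ] [ 0.42769148 -0.28589642 -3.32808634]
[ 539.2 -271.9   98.7] [-0.002 -0.01   1.   ]
```

Call:
move_arm(
  motion=[
    [0,0,0,-0.0004,0,0.0004,0.045],
    [0,0,0,-0.0008,0,0.0008,0.045],
    [0,0,0,-0.0011,0,0.0011,0.045],
    [0,0,0,-0.0011,0,0.0011,0.045],
  ],
)

```text
clock: 7.85
eef_pos: [537.3, -270.7, 43.4]
tcp_rot: [-3.141, -0.786, 1.286]
contact_force: [0.5, -0.9, -2.5]
opening: 0.599
grasp_force: 52.6
```

Call:
move_arm(
  motion=[
    [0,0,0,-0.0004,0,0.0004,0.045],
    [0,0,0,-0.0007,0,0.0007,0.045],
    [0,0,0,-0.0007,0,0.0007,0.045],
  ],
)

```text
clock: 8.22
eef_pos: [537.3, -270.7, 42.4]
tcp_rot: [-3.142, -0.786, 1.286]
contact_force: [-0.3, -1.2, -2.3]
opening: 0.593
grasp_force: 52.6
```

Call:
move_arm(
  motion=[
    [0,0,0,-0.0004,0,0.0004,0.045],
    [0,0,0,-0.0007,0,0.0007,0.045],
    [0,0,0,-0.0007,0,0.0007,0.045],
  ],
)

```text
clock: 8.6
eef_pos: [537.4, -270.7, 42.3]
tcp_rot: [3.141, -0.787, 1.286]
contact_force: [-3.1, -1.0, 5.2]
opening: 0.598
grasp_force: 53.5
```

Run:
```python
from h import *
s=sensors.sense();print(s['clock'],s['eef_pos'],s['tcp_rot'],s['contact_force'])
im,W=cloud()
P=W[203:232,225:335].reshape(-1,3);c0,N=plane(P);print(c0.round(1),N.round(3))
```

```text
8.6 [ 537.37262225 -270.73779707   42.29822632] [ 3.14124752 -0.78687091  1.28616756] [-3.09974204 -1.0457189   5.21783617]
[ 539.2 -271.9   96.1] [-0.003 -0.008  1.   ]
```

Call:
move_arm(
  motion=[
    [0,0,0,0,0,0,0.056],
    [0,0,0,0,0,0,0.065],
    [0,0,0,0,0,0,0.0854],
    [0,0,0,0,0,0,0.0854],
  ],
)

```text
clock: 9.15
eef_pos: [537.4, -270.7, 41.4]
tcp_rot: [-3.141, -0.786, 1.286]
contact_force: [-0.4, 0.2, -0.1]
opening: 1.0
grasp_force: 0.0
```

Call:
move_arm(
  motion=[
    [0,0,0,0,0,-0.01,0.0854],
    [0,0,0,0,0,-0.03,0.0854],
    [0,0,0,0,0,-0.06,0.0854],
    [0,0,0,0,0,-0.1,0.0854],
    [0,0,0,0,0,-0.14,0.0854],
    [0,0,0,0,0,-0.14,0.0854],
  ],
)

```text
clock: 9.9
eef_pos: [509.7, -369.7, 143.5]
tcp_rot: [3.135, -0.782, 1.288]
contact_force: [-0.7, -0.1, 0.7]
opening: 1.0
grasp_force: 0.0
```

Run:
```python
from h import *
s=sensors.sense();print(s['clock'],s['eef_pos'],s['tcp_rot'],s['contact_force'],s['opening'])
im,W=cloud();v,u=np.mgrid[0:420,0:560]
m=(np.hypot(W[...,0]-538,W[...,1]+272)<45)&(W[...,2]>88)&(W[...,2]<105)
P=W[m];print(len(P),plane(P),np.percentile(P,[2,98],axis=0).round(1).tolist());
b=cv2.minAreaRect(P[:,:2].astype(np.float32));print(b)
m=(np.hypot(W[...,0]-538,W[...,1]+272)<45)&(W[...,2]>10)&(W[...,2]<85)
if m.sum()>50:print('face',plane(W[m]))
save('w4',im)
```

```text
9.9 [ 509.71857894 -369.66899037  143.48030715] [ 3.13485902 -0.78216227  1.28797173] [-0.70085112 -0.0896899   0.69149534] 0.9995876875399721
1915 (array([ 536.64812171, -278.64123761,   95.28128207]), array([-0.02538418, -0.09676947,  0.99498307])) [[511.8, -294.8, 88.8], [561.4, -260.2, 97.1]]
((537.3063354492188, -276.275390625), (28.873676300048828, 51.98806381225586), 74.78651428222656)
face (array([ 533.44765278, -289.26260694,   51.76001486]), array([-0.28129561, -0.95962028,  0.00130242]))
```

Run:
```python
from h import *
y=1.286;L=np.array([np.cos(y),np.sin(y),0]);C=np.array([537.4,-276,48]);T=C-2*L+[0,0,-9]
A=(np.array([530,-300,240.]),rot(y,0));r=rot(y,-.785);z=r.apply([0,0,1]);B=(T-130*z,r)
goal(*A);goal(*B,frm=A);print(B[0])
```

```text
turn [0.003, -0.784, -0.0009] shift [0.1194, 0.0008, -0.0195]
turn [0.0, -0.785, -0.0] shift [0.115, 0.0004, 0.109]
[ 562.65490708 -189.73348498  130.96047499]
```

In the tool's units: -0.785 rad / 4 = -0.1963.

Call:
move_arm(
  motion=[
    [0,-0.04,0,0.024,0,-0.006,0.0854],
    [0,-0.08,0,0.048,0,-0.012,0.0854],
    [0,-0.12,0,0.072,0,-0.018,0.0854],
    [0,-0.16,0,0.096,0,-0.02,0.0854],
    [0,-0.1963,0,0.119,0,-0.02,0.0854],
    [0,-0.1963,0,0.119,0,-0.02,0.0854],
  ],
)

```text
clock: 10.7
eef_pos: [530.3, -295.3, 239.9]
tcp_rot: [3.14, 0.0, 1.291]
contact_force: [0.3, 0.2, 0.9]
opening: 0.997
grasp_force: 0.0
```

In the tool's units: -0.785 rad / 4 = -0.1963.

Call:
move_arm(
  motion=[
    [0,-0.04,0,0.025,0,0,0.0854],
    [0,-0.08,0,0.05,0,0.01,0.0854],
    [0,-0.12,0,0.075,0,0.04,0.0854],
    [0,-0.16,0,0.1,0,0.07,0.0854],
    [0,-0.1963,0,0.115,0,0.109,0.0854],
    [0,-0.1963,0,0.115,0,0.109,0.0854],
    [0,-0.1963,0,0.115,0,0.109,0.0854],
  ],
)

```text
clock: 11.58
eef_pos: [561.0, -189.0, 129.7]
tcp_rot: [-3.138, 0.783, 1.288]
contact_force: [1.0, -0.1, -0.5]
opening: 0.998
grasp_force: 0.0
```

Run:
```python
from h import *
s=sensors.sense();print(s['clock'],s['eef_pos'],s['tcp_rot'],s['qpos'].round(2))
y=1.286;L=np.array([np.cos(y),np.sin(y),0]);C=np.array([537.4,-276,48]);T=C-2*L+[0,0,-9]
goal(T,rot(y,-.785))
im,W=cloud()
m=(np.hypot(W[...,0]-538,W[...,1]+275)<45)&(W[...,2]>88)&(W[...,2]<105)
P=W[m];print(len(P),cv2.minAreaRect(P[:,:2].astype(np.float32)),np.median(P[:,2]))
m=(np.hypot(W[...,0]-538,W[...,1]+275)<45)&(W[...,2]>10)&(W[...,2]<85)
print(m.sum());print('face',plane(W[m]))
```

```text
11.575 [ 561.00305911 -188.988295    129.67323464] [-3.13800081  0.78290207  1.28757215] [ 0.07  0.6   1.75 -0.78  1.24  0.79]
turn [-0.0025, -0.0021, 0.0011] shift [-0.0014, 0.0021, 0.1293]
1218 ((537.9536743164062, -274.38800048828125), (29.72144317626953, 52.12193298339844), 75.44792938232422) 96.06886647229902
4134
face (array([ 541.33924198, -262.25400253,   50.10351231]), array([-2.81904107e-01, -9.59442470e-01,  4.70538191e-04]))
```

Call:
move_arm(
  motion=[
    [0,0,0,-0.001,0.002,0.03,0.0854],
    [0,0,0,-0.001,0.002,0.06,0.0854],
    [0,0,0,-0.001,0.002,0.085,0.0854],
    [0,0,0,-0.001,0.002,0.105,0.0854],
    [0,0,0,-0.001,0.002,0.12,0.0854],
    [0,0,0,-0.001,0.002,0.129,0.0854],
    [0,0,0,-0.001,0.002,0.129,0.0854],
  ],
)

```text
clock: 12.5
eef_pos: [537.4, -277.0, 38.9]
tcp_rot: [-3.141, 0.784, 1.286]
contact_force: [0.0, -0.4, 0.4]
opening: 1.001
grasp_force: 0.0
```

Call:
move_arm(
  motion=[
    [0,0,0,0,0,0,0.07],
    [0,0,0,0,0,0,0.058],
    [0,0,0,0,0,0,0.045],
    [0,0,0,0,0,0,0.045],
    [0,0,0,0,0,0,0.045],
  ],
  grip_force=50,
)

```text
clock: 13.12
eef_pos: [538.0, -276.6, 39.8]
tcp_rot: [3.141, 0.784, 1.285]
contact_force: [-0.8, 4.2, 5.2]
opening: 0.594
grasp_force: 53.6
```

Run:
```python
from h import *
s=sensors.sense();print(s['clock'],s['eef_pos'],s['tcp_rot'],s['contact_force'])
p,r=cur();C=np.array([537.4,-275.7,48])
print('lift',(r.inv().apply([0,0,.015])).round(4));
p=p+[0,0,15];C=C+[0,0,15]
P,q=path(C,C+[0,0,-4],.785,8,p,r);P,q=path(C-[0,0,4],C+[0,0,-45],.786,12,P,q)
print(P,q.as_euler('xyz'), 'down', q.inv().apply([0,0,-1]).round(3))
```

```text
13.125 [ 537.98651261 -276.58700389   39.76741503] [3.14077918 0.78417545 1.28549019] [-0.81941343  4.15989276  5.22880222]
lift [-0.0106  0.     -0.0106]
[0.0, 0.0981, 0.0, 0.0009, -0.0, -0.0002]
[0.0, 0.1963, 0.0, 0.0018, -0.0, -0.0005]
[0.0, 0.2944, 0.0, 0.0027, -0.0, -0.0008]
[0.0, 0.3925, 0.0, 0.0034, -0.0, -0.0011]
[0.0, 0.4906, 0.0, 0.0041, -0.0, -0.0015]
[0.0, 0.5887, 0.0, 0.0047, -0.0, -0.0019]
[0.0, 0.6869, 0.0, 0.0053, -0.0, -0.0023]
[0.0, 0.785, 0.0, 0.0057, -0.0, -0.0028]
[0.0, 0.0655, 0.0, 0.0004, -0.0, 0.0031]
[0.0, 0.131, 0.0, 0.0008, -0.0, 0.0061]
[0.0, 0.1965, 0.0, 0.0011, -0.0, 0.0091]
[0.0, 0.262, 0.0, 0.0014, -0.0, 0.0121]
[0.0, 0.3275, 0.0, 0.0017, -0.0, 0.015]
[0.0, 0.393, 0.0, 0.002, -0.0, 0.018]
[0.0, 0.4585, 0.0, 0.0022, -0.0, 0.0209]
[0.0, 0.524, 0.0, 0.0024, -0.0, 0.0238]
[0.0, 0.5895, 0.0, 0.0026, -0.0, 0.0267]
[0.0, 0.655, 0.0, 0.0027, -0.0, 0.0296]
[0.0, 0.7205, 0.0, 0.0028, -0.0, 0.0325]
[0.0, 0.786, 0.0, 0.0029, -0.0, 0.0354]
[ 540.48789178 -268.0251871    17.31560274] [ 3.14077702 -0.78682422  1.28664226] down [-0.708 -0.001  0.706]
```

Call:
move_arm(
  motion=[
    [0,0,0,-0.0015,0,-0.0015,0.045],
    [0,0,0,-0.005,0,-0.005,0.045],
    [0,0,0,-0.009,0,-0.009,0.045],
    [0,0,0,-0.0106,0,-0.0106,0.045],
    [0,0,0,-0.0106,0,-0.0106,0.045],
  ],
)

```text
clock: 13.75
eef_pos: [537.8, -276.9, 54.5]
tcp_rot: [3.141, 0.784, 1.285]
contact_force: [0.1, 0.6, -1.7]
opening: 0.598
grasp_force: 52.9
```

In the tool's units: 0.785 rad / 4 = 0.1963.

Call:
move_arm(
  motion=[
    [0,0.0245,0,0.0009,0,-0.0002,0.045],
    [0,0.049,0,0.0018,0,-0.0005,0.045],
    [0,0.0735,0,0.0027,0,-0.0008,0.045],
    [0,0.0983,0,0.0034,0,-0.0011,0.045],
    [0,0.1228,0,0.0041,0,-0.0015,0.045],
    [0,0.1473,0,0.0047,0,-0.0019,0.045],
    [0,0.1718,0,0.0053,0,-0.0023,0.045],
    [0,0.1963,0,0.0057,0,-0.0028,0.045],
  ],
)

```text
clock: 14.75
eef_pos: [539.0, -271.0, 52.3]
tcp_rot: [-3.141, -0.004, 1.286]
contact_force: [-0.9, -0.8, -3.6]
opening: 0.596
grasp_force: 52.7
```

In the tool's units: 0.786 rad / 4 = 0.1965.

Call:
move_arm(
  motion=[
    [0,0.0245,0,0.0006,0,0.0044,0.045],
    [0,0.049,0,0.0011,0,0.009,0.045],
    [0,0.0738,0,0.0016,0,0.0134,0.045],
    [0,0.0983,0,0.002,0,0.018,0.045],
    [0,0.1228,0,0.0023,0,0.0222,0.045],
    [0,0.1473,0,0.0026,0,0.0267,0.045],
    [0,0.172,0,0.0028,0,0.031,0.045],
    [0,0.1965,0,0.0029,0,0.0354,0.045],
  ],
)

```text
clock: 15.75
eef_pos: [539.8, -268.6, 16.5]
tcp_rot: [3.142, -0.789, 1.286]
contact_force: [0.5, 0.3, -2.0]
opening: 0.597
grasp_force: 52.8
```

Run:
```python
from h import *
s=sensors.sense();print(s['clock'],s['eef_pos'],s['tcp_rot'],s['qpos'].round(2),s['contact_force'])
im,W=cloud();save('w5',im)
m=(np.hypot(W[...,0]-537,W[...,1]+275)<70)&(W[...,2]>24)&(W[...,2]<45)&(im.min(2)>110)
P=W[m];print(len(P),plane(P),cv2.minAreaRect(P[:,:2].astype(np.float32)))
```

```text
15.75 [ 539.83227861 -268.63344974   16.51254141] [ 3.14155166 -0.78946119  1.28623584] [-0.82  0.83  1.62  0.7   1.25 -0.96] [ 0.5125158   0.25616651 -2.00672012]
16817 (array([ 539.23317089, -276.90669662,   31.7224453 ]), array([-0.00928138,  0.00269713,  0.99995329])) ((546.1720581054688, -274.0563049316406), (82.87544250488281, 64.86656951904297), 73.70294189453125)
```

View pics/w5.png

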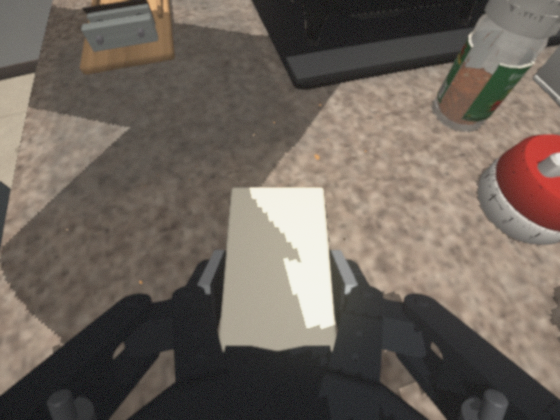

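The white face (225-335, 188-348) is now up and level at z≈31.7, so about 3.5 mm remains to lower.

Call:
move_arm(
  motion=[
    [0,0,0,-0.0005,0,0.0005,0.045],
    [0,0,0,-0.001,0,0.001,0.045],
    [0,0,0,-0.0016,0,0.0016,0.045],
    [0,0,0,-0.002,0,0.002,0.045],
    [0,0,0,-0.002,0,0.002,0.045],
  ],
)

```text
clock: 16.42
eef_pos: [540.3, -268.1, 14.3]
tcp_rot: [3.141, -0.787, 1.287]
contact_force: [-0.1, 0.2, -2.2]
opening: 0.598
grasp_force: 52.8
```

Call:
move_arm(
  motion=[
    [0,0,0,-0.0004,0,0.0004,0.045],
    [0,0,0,-0.0007,0,0.0007,0.045],
    [0,0,0,-0.0007,0,0.0007,0.045],
  ],
)

```text
clock: 16.8
eef_pos: [540.1, -268.3, 13.0]
tcp_rot: [-3.141, -0.787, 1.286]
contact_force: [-0.4, 0.4, -1.1]
opening: 0.596
grasp_force: 52.9
```

Call:
move_arm(
  motion=[
    [0,0,0,-0.0003,0,0.0003,0.045],
    [0,0,0,-0.0006,0,0.0006,0.045],
    [0,0,0,-0.0006,0,0.0006,0.045],
  ],
)

```text
clock: 17.18
eef_pos: [540.2, -268.3, 13.0]
tcp_rot: [3.141, -0.788, 1.286]
contact_force: [-2.8, -0.9, 6.2]
opening: 0.598
grasp_force: 53.8
```

Run:
```python
from h import *
s=sensors.sense();print(s['eef_pos'],s['contact_force'])
im,W=cloud()
P=W[200:335,240:320].reshape(-1,3);print(plane(P))
```

```text
[ 540.1752673  -268.27637205   12.9753061 ] [-2.75624625 -0.86196426  6.19100278]
(array([ 540.41453749, -275.76194337,   28.12790609]), array([3.32873752e-04, 2.31742792e-03, 9.99997259e-01]))
```

Call:
move_arm(
  motion=[
    [0,0,0,0,0,0,0.056],
    [0,0,0,0,0,0,0.065],
    [0,0,0,0,0,0,0.0854],
    [0,0,0,0,0,0,0.0854],
    [0,0,0,0,0,-0.02,0.0854],
    [0,0,0,0,0,-0.05,0.0854],
    [0,0,0,0,0,-0.09,0.0854],
    [0,0,0,0,0,-0.09,0.0854],
  ],
)

```text
clock: 18.23
eef_pos: [522.8, -333.3, 78.4]
tcp_rot: [3.135, -0.784, 1.288]
contact_force: [0.2, 0.0, 0.2]
opening: 0.997
grasp_force: 0.0
```

Run:
```python
from h import *
s=sensors.sense();print(s['clock'],s['eef_pos'],s['tcp_rot'])
goal([525,-330,130],rot(1.286))
im,W=cloud()
m=(np.hypot(W[...,0]-538,W[...,1]+275)<75)&(W[...,2]>24)&(W[...,2]<35)
P=W[m];print(len(P),plane(P),cv2.minAreaRect(P[:,:2].astype(np.float32)))
```

```text
18.225 [ 522.84983285 -333.27630529   78.43815277] [ 3.13494352 -0.78358492  1.28812046]
turn [0.0055, -0.7836, -0.0006] shift [0.039, 0.0014, -0.0339]
7211 (array([ 537.09367896, -283.84013426,   27.99251138]), array([-1.62035116e-04, -1.51854572e-03,  9.99998834e-01])) ((538.622802734375, -278.5433654785156), (96.8660888671875, 52.158451080322266), 73.70948791503906)
```

In the tool's units: -0.784 rad / 4 = -0.196.

Call:
move_arm(
  motion=[
    [0,-0.04,0,0.01,0,-0.02,0.0854],
    [0,-0.08,0,0.02,0,-0.03,0.0854],
    [0,-0.12,0,0.03,0,-0.034,0.0854],
    [0,-0.16,0,0.039,0.001,-0.034,0.0854],
    [0,-0.196,0,0.06,0.001,-0.06,0.0854],
    [0,-0.196,0,0.1,0.001,-0.1,0.0854],
    [0,-0.196,0,0.1,0.001,-0.1,0.0854],
  ],
)

```text
clock: 19.15
eef_pos: [525.4, -329.9, 221.2]
tcp_rot: [3.135, -0.001, 1.288]
contact_force: [0.1, 0.7, -0.2]
opening: 1.0
grasp_force: 0.0
```

Run:
```python
from h import *
s=sensors.sense();print(s['clock'],s['eef_pos'],s['tcp_rot'])
goal([467,0,250],rot(1.526))
```

```text
19.15 [ 525.37090739 -329.9118223   221.17388498] [ 3.13519555e+00 -1.26283915e-03  1.28782530e+00]
turn [0.0065, -0.0005, -0.2382] shift [0.3005, -0.148, -0.0294]
```

In the tool's units: -0.238 rad / 4 = -0.0595.

Call:
move_arm(
  motion=[
    [0,0,-0.015,0.055,-0.027,-0.029,0.0854],
    [0,0,-0.03,0.11,-0.054,-0.029,0.0854],
    [0,0,-0.045,0.165,-0.081,-0.029,0.0854],
    [0.0015,0,-0.0595,0.22,-0.108,-0.029,0.0854],
    [0.0015,0,-0.0595,0.275,-0.135,-0.029,0.0854],
    [0.0015,0,-0.0595,0.3,-0.148,-0.029,0.0854],
    [0.0015,0,-0.0595,0.3,-0.148,-0.029,0.0854],
  ],
)

```text
clock: 20.02
eef_pos: [464.1, 1.2, 245.9]
tcp_rot: [-3.134, -0.004, 1.527]
contact_force: [-0.3, 0.4, -0.6]
opening: 0.998
grasp_force: 0.0
```

Run:
```python
from h import *
s=sensors.sense();print(s['clock'],s['eef_pos'],s['tcp_rot'])
cp=camera_params("wrist");im,d=grab_frame("wrist");save('w6',im);np.savez('w6.npz',im=im,d=d,T=cp["world_from_camera"])
```

```text
20.025 [464.1224921    1.15482228 245.85276828] [-3.13416245 -0.00392739  1.52698202]
```

Call:
move_arm(
  motion=[
    [0,0,0,0.03,0,0,0.0854],
    [0,0,0,0.06,0,0,0.0854],
    [0,0,0,0.08,0,0,0.0854],
    [0,0,0,0.08,0,0,0.0854],
  ],
)

```text
clock: 20.58
eef_pos: [469.3, 79.1, 246.6]
tcp_rot: [-3.135, -0.003, 1.524]
contact_force: [0.1, -1.1, -0.4]
opening: 1.001
grasp_force: 0.0
```

Run:
```python
from h import *
s=sensors.sense();print(s['clock'],s['eef_pos'],s['tcp_rot'])
cp=camera_params("wrist");im,d=grab_frame("wrist");save('w7',im);np.savez('w7.npz',im=im,d=d,T=cp["world_from_camera"])
a=cv2.imread('pics/w6.png')[:260,130:430];b=cv2.imread('pics/w7.png')[:260,130:430]
cv2.imwrite('pics/w67.png',cv2.resize(np.hstack([a,b]),None,fx=1.33,fy=1.33,interpolation=cv2.INTER_CUBIC))
```

```text
20.575 [469.32464316  79.13200448 246.6206986 ] [-3.13537313 -0.00334713  1.52428977]
```

View pics/w67.png

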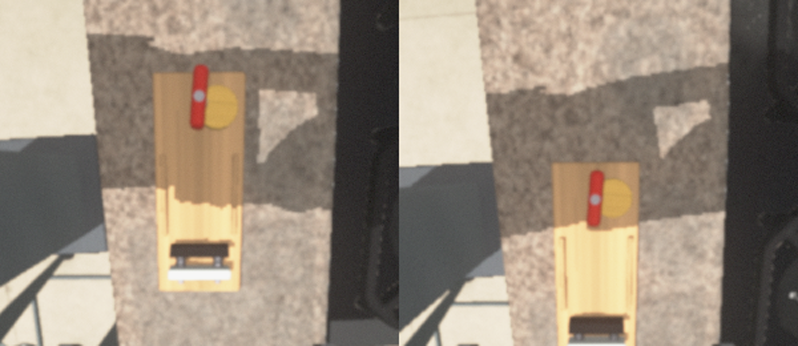

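Both wrist views show the holder. In the left half the red bar is at (200,97), the cam disc at (219,108), and the black jaw at (199,250) with its block below. In the right half the bar is at (596,198) and the jaw at (596,326). The bar is nearly along the board, turned slightly clockwise.

Run:
```python
from h import *
cp0=camera_params("wrist");v,u=np.mgrid[0:420,0:560];rays=[]
for n in('w6','w7'):
    f=np.load(n+'.npz');im=f['im'];cp=dict(cp0);cp["world_from_camera"]=f['T'];d=f['d']
    W=world(cp,u.ravel(),v.ravel(),d.ravel()).reshape(420,560,3)
    h=cv2.cvtColor(im,cv2.COLOR_RGB2HSV)
    roi=(u>130)&(u<430)&(v<262)&(abs(W[...,0]-468)<70)&(abs(W[...,1]-50)<130)
    red=roi&((h[...,0]<6)|(h[...,0]>172))&(h[...,1]>150)
    red=cv2.morphologyEx(red.astype(np.uint8),cv2.MORPH_CLOSE,np.ones((7,7)))
    r=rect(red,cp,70);print(n,'knob',[np.round(x,3) for x in r],'z',np.percentile(W[red>0][:,2],[50,90]).round(1))
    a=onplane(cp,[r[4][0]],[r[4][1]],64)[0];T=np.array(f['T']);rays.append((T[:3,3],a-T[:3,3]))
    b=roi&(W[...,2]>6)&(W[...,2]<90)
    b=cv2.morphologyEx(b.astype(np.uint8),cv2.MORPH_OPEN,np.ones((3,3)))
    B=W[(b>0)&(W[...,2]<16)];print(' board z',np.median(B[:,2]),cv2.minAreaRect(B[:,:2].astype(np.float32)))
    jb=roi&(W[...,2]>28)&(W[...,1]<30);J=W[jb]
    if len(J)>30: print(' jaw+block',len(J),cv2.minAreaRect(J[:,:2].astype(np.float32)),np.percentile(J[:,2],[5,50,95]).round(1))
    bk=jb&(im.max(2)<70);J=W[bk]
    if len(J)>30: print(' jaw',len(J),cv2.minAreaRect(J[:,:2].astype(np.float32)),J[:,1].min(),np.percentile(J[:,1],[2,98]),np.percentile(J[:,2],[5,95]))
    br=roi&(W[...,2]>22)&(W[...,2]<40)&(W[...,1]>90);J=W[br]
    if len(J)>30: print(' cam',cv2.minEnclosingCircle(J[:,:2].astype(np.float32)),np.median(J[:,2]))
(o1,a),(o2,b)=rays;s=np.linalg.lstsq(np.c_[a,-b],o2-o1,rcond=None)[0];print('knob tri',o1+a*s[0],o2+b*s[1])
```

```text
w6 knob [array([469.129, 109.658], dtype=float32), np.float32(19.649), np.float32(9.549), np.float32(1.443), array([278.094,  85.   ])] z [69.7 70.9]
 board z 12.140993971867601 ((468.43048095703125, 50.361244201660156), (205.55615234375, 84.59388732910156), 87.86595916748047)
 jaw+block 994 ((464.4259033203125, -14.01437759399414), (50.77605056762695, 98.57244110107422), 87.60899353027344) [ 29.1  34.7 265.4]
 cam ((487.13153076171875, 119.33663177490234), 17.89962387084961) 31.118002382007063
w7 knob [array([470.987, 123.269], dtype=float32), np.float32(43.229), np.float32(9.938), np.float32(1.436), array([277.663, 148.913])] z [69.8 70.9]
 board z 12.236646745947553 ((468.79827880859375, 56.91378402709961), (192.7042999267578, 84.2315673828125), 87.64020538330078)
 jaw+block 660 ((466.1097412109375, -14.652551651000977), (26.619646072387695, 58.283084869384766), 87.69477844238281) [28.5 34.4 40. ]
 cam ((487.577392578125, 119.93926239013672), 17.90947914123535) 31.159388044080515
knob tri [469.38525302 118.39410098   4.62763969] [471.07573181 118.31769983   4.61941937]
```

Run:
```python
from h import *
cp0=camera_params("wrist");v,u=np.mgrid[0:420,0:560];rays=[]
for n in('w6','w7'):
    f=np.load(n+'.npz');cp=dict(cp0);cp["world_from_camera"]=f['T'];T=np.array(f['T'])
    W=world(cp,u.ravel(),v.ravel(),f['d'].ravel()).reshape(420,560,3)
    m=(np.hypot(W[...,0]-471,W[...,1]-123)<35)&(W[...,2]>58)&(W[...,2]<80)
    r=rect(m,cp,70);print(r)
    a=onplane(cp,[r[4][0]],[r[4][1]],64)[0];rays.append((T[:3,3],a-T[:3,3]))
(o1,a),(o2,b)=rays;s=np.linalg.lstsq(np.c_[a,-b],o2-o1,rcond=None)[0];print('knob tri',o1+a*s[0],o2+b*s[1])
goal([538.6,-278.5,90],rot(1.2865))
```

```text
(array([471.30432, 121.88786], dtype=float32), np.float32(46.761646), np.float32(11.963169), np.float32(1.4420761), array([279.62385321,  72.28440367]))
(array([471.402  , 123.17476], dtype=float32), np.float32(45.323517), np.float32(11.867846), np.float32(1.4451095), array([277.5       , 148.98958333]))
knob tri [471.44895472 123.22871615  65.57016053] [471.41454236 123.23103399  65.57028438]
turn [-0.0066, -0.0022, 0.2375] shift [-0.3539, 0.087, 0.155]
```

In the tool's units: 0.237 rad / 4 = 0.0593.

Call:
move_arm(
  motion=[
    [0,0,0.01,-0.05,0.012,0,0.0854],
    [0,0,0.02,-0.105,0.026,0,0.0854],
    [0,0,0.03,-0.16,0.039,0.02,0.0854],
    [0,0,0.04,-0.215,0.052,0.04,0.0854],
    [0,0,0.05,-0.27,0.066,0.06,0.0854],
    [-0.0015,-0.0005,0.0593,-0.32,0.079,0.09,0.0854],
    [-0.0015,-0.0005,0.0593,-0.354,0.087,0.12,0.0854],
    [-0.0015,-0.0005,0.0593,-0.354,0.087,0.155,0.0854],
  ],
)

```text
clock: 21.62
eef_pos: [538.3, -282.1, 89.4]
tcp_rot: [3.14, -0.0, 1.283]
contact_force: [-0.1, -0.1, -0.5]
opening: 1.003
grasp_force: 0.0
```

Run:
```python
from h import *
s=sensors.sense();print(s['clock'],s['eef_pos'],s['tcp_rot'])
goal([538.6,-278.5,8],rot(1.2865))
im,W=cloud()
m=(np.hypot(W[...,0]-538,W[...,1]+275)<75)&(W[...,2]>24)&(W[...,2]<35)
P=W[m];print(len(P),plane(P),cv2.minAreaRect(P[:,:2].astype(np.float32)))
```

```text
21.625 [ 538.25276074 -282.14511497   89.38128017] [ 3.14008397e+00 -8.20887728e-05  1.28301163e+00]
turn [0.0015, -0.0001, -0.0035] shift [0.0036, -0.0008, 0.0814]
8662 (array([ 539.69946389, -274.89804308,   28.21284166]), array([4.51632608e-04, 2.02371160e-03, 9.99997850e-01])) ((538.644775390625, -278.3358459472656), (96.28336334228516, 52.312076568603516), 73.70649719238281)
```

In the tool's units: -0.003 rad / 4 = -0.0008.

Call:
move_arm(
  motion=[
    [0,0,-0.0008,0.003,-0.001,0.02,0.0854],
    [0,0,-0.0008,0.0035,-0.001,0.04,0.0854],
    [0,0,-0.0008,0.0035,-0.001,0.06,0.0854],
    [0,0,-0.0008,0.0035,-0.001,0.074,0.0854],
    [0,0,-0.0008,0.0035,-0.001,0.081,0.0854],
    [0,0,-0.0008,0.0035,-0.001,0.081,0.0854],
  ],
)

```text
clock: 22.42
eef_pos: [538.7, -273.9, 9.2]
tcp_rot: [-3.141, -0.001, 1.29]
contact_force: [0.8, -0.4, 0.1]
opening: 1.003
grasp_force: 0.0
```

Call:
move_arm(
  motion=[
    [0,0,0,0,0,0,0.07],
    [0,0,0,0,0,0,0.058],
    [0,0,0,0,0,0,0.045],
    [0,0,0,0,0,0,0.045],
    [0,0,0,0,0,0,0.045],
  ],
  grip_force=50,
)

```text
clock: 23.05
eef_pos: [539.2, -274.2, 10.4]
tcp_rot: [3.14, -0.001, 1.29]
contact_force: [-0.9, 0.2, 4.9]
opening: 0.594
grasp_force: 53.0
```

Run:
```python
from h import *
s=sensors.sense();print(s['clock'],s['eef_pos'],s['tcp_rot'],s['contact_force'],s['opening'])
im,W=cloud()
m=(np.hypot(W[...,0]-538,W[...,1]+275)<75)&(W[...,2]>24)&(W[...,2]<32)
P=W[m];print(len(P),P[:,1].max(),np.percentile(((P-[538.6,-278.4,0])@[.281,.96,0]),[99]))
p,r=cur();th=1.5335
# stone in tool frame: centre measured before the grasp, width centred by the fingers
c=r.inv().apply(np.array([538.6,-278.4,14])-p);c[1]=0;print('c',c)
q=rot(th);X=np.array([np.cos(th),np.sin(th),0]);C=np.array([468.4,50.4,0])-2*X+[0,0,12.2+14+70]
P=C-q.apply(c);print(P);goal(P,q,(p+[0,0,90],r))
```

```text
23.05 [ 539.168592   -274.18354224   10.36010593] [ 3.14031727e+00 -8.54225199e-04  1.28978655e+00] [-0.85936439  0.22619551  4.89718577] 0.5937892309164968
17496 -225.42151997643194 [47.95721265]
c [-4.18406565  0.         -3.60645826]
[468.48143874  52.58254679  92.59354174]
turn [0.0014, -0.0007, -0.2438] shift [0.2944, -0.1586, 0.0078]
```

Call:
move_arm(
  motion=[
    [0,0,0,0,0,-0.005,0.045],
    [0,0,0,0,0,-0.02,0.045],
    [0,0,0,0,0,-0.045,0.045],
    [0,0,0,0,0,-0.07,0.045],
    [0,0,0,0,0,-0.085,0.045],
    [0,0,0,0,0,-0.09,0.045],
    [0,0,0,0,0,-0.09,0.045],
  ],
)

```text
clock: 23.98
eef_pos: [538.5, -274.0, 99.4]
tcp_rot: [3.141, -0.001, 1.29]
contact_force: [-0.6, -0.6, -2.5]
opening: 0.596
grasp_force: 52.8
```

In the tool's units: -0.244 rad / 4 = -0.061.

Call:
move_arm(
  motion=[
    [0,0,-0.005,0.02,-0.011,0,0.045],
    [0,0,-0.015,0.06,-0.032,0,0.045],
    [0,0,-0.025,0.11,-0.06,0,0.045],
    [0,0,-0.035,0.16,-0.086,0,0.045],
    [0,0,-0.045,0.21,-0.113,0,0.045],
    [0,0,-0.055,0.26,-0.14,0,0.045],
    [0,0,-0.061,0.285,-0.153,0,0.045],
    [0,0,-0.061,0.2945,-0.1585,0,0.045],
  ],
)

```text
clock: 24.98
eef_pos: [466.4, 54.7, 99.2]
tcp_rot: [-3.14, -0.001, 1.537]
contact_force: [-0.0, -1.0, -2.9]
opening: 0.596
grasp_force: 52.8
```

Call:
move_arm(
  motion=[
    [0,0,0,0,0,0,0.045],
    [0,0,0,0,0,0,0.045],
  ],
)

```text
clock: 25.22
eef_pos: [468.1, 52.2, 99.6]
tcp_rot: [3.141, -0.001, 1.533]
contact_force: [-0.2, 0.5, -2.3]
opening: 0.596
grasp_force: 52.8
```

Run:
```python
from h import *
s=sensors.sense();print(s['clock'],s['eef_pos'],s['tcp_rot'],s['contact_force'])
th=1.5335;X=np.array([np.cos(th),np.sin(th),0])
goal([468.48,52.58,92.6],rot(th))
im,W=cloud();save('w8',im)
z0=np.median(W[(abs(W[...,0]-468)<15)&(abs(W[...,1]-60)<20)&(W[...,2]>80)&(W[...,2]<140)][:,2]);print('top z',z0)
m=(np.hypot(W[...,0]-468,W[...,1]-50)<75)&(abs(W[...,2]-z0)<4)&(im.min(2)>90)
P=W[m];print(len(P),plane(P)); d=(P-[468.4,50.4,0])@X; e=(P-[468.4,50.4,0])@[X[1],-X[0],0];print('along',np.percentile(d,[1,99.5]),'across',np.percentile(e,[1,99]))
```

```text
25.225 [468.1075696   52.15563232  99.6479539 ] [ 3.14130428e+00 -7.30779842e-04  1.53312273e+00] [-0.15563031  0.45749352 -2.33272652]
turn [0.0003, -0.0007, -0.0004] shift [0.0004, 0.0004, 0.007]
top z 117.4997072088332
17251 (array([469.16359997,  57.6495513 , 117.45373369]), array([7.93780739e-04, 1.43758370e-03, 9.99998652e-01]))
along [-38.77481167  45.33625561] across [-24.95954355  25.96157322]
```

View pics/w8.png

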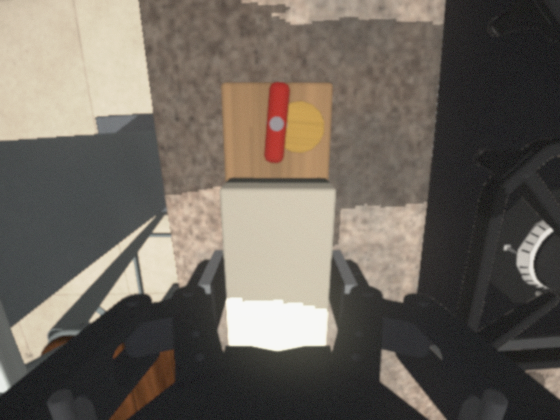

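The wrist view shows the stone held white side up (222-333, 183-345), level and aligned over the holder, with its front end clear of the red bar (277,123). I'll lower it 77 mm.

Call:
move_arm(
  motion=[
    [0,0,0,0.0005,0,0.012,0.045],
    [0,0,0,0.0005,0,0.026,0.045],
    [0,0,0,0.0005,0,0.036,0.045],
    [0,0,0,0.0005,0,0.044,0.045],
    [0,0,0,0.0005,0,0.052,0.045],
    [0,0,0,0.0005,0,0.058,0.045],
    [0,0,0,0.0005,0,0.064,0.045],
    [0,0,0,0.0005,0,0.064,0.045],
  ],
)

```text
clock: 26.28
eef_pos: [467.9, 53.4, 35.5]
tcp_rot: [-3.141, -0.001, 1.534]
contact_force: [-0.1, 0.3, -2.4]
opening: 0.595
grasp_force: 52.7
```

Call:
move_arm(
  motion=[
    [0,0,0,0,0,0.002,0.045],
    [0,0,0,0,0,0.004,0.045],
    [0,0,0,0,0,0.006,0.045],
    [0,0,0,0,0,0.008,0.045],
    [0,0,0,0,0,0.01,0.045],
    [0,0,0,0,0,0.01,0.045],
  ],
)

```text
clock: 27.02
eef_pos: [468.0, 53.4, 25.6]
tcp_rot: [3.141, -0.001, 1.534]
contact_force: [-0.3, -0.2, -2.4]
opening: 0.594
grasp_force: 52.7
```

```bash
cat > look.py <<'E'
from h import *
s=sensors.sense();print(s['clock'],s['eef_pos'],s['tcp_rot'],s['contact_force'],s['wrist_torque'])
th=1.5335;X=np.array([np.cos(th),np.sin(th),0])
im,W=cloud();save('last',im)
m=(abs(W[...,0]-468)<26)&(abs(W[...,1]-50)<52)&(W[...,2]>34)&(W[...,2]<56)&(im.min(2)>60)
P=W[m];print(len(P),plane(P)); d=(P-[468.4,50.4,0])@X; e=(P-[468.4,50.4,0])@[X[1],-X[0],0];print('along',np.percentile(d,[1,99.5]),'across',np.percentile(e,[1,99]))
E
python3 look.py
```

```text
27.025 [467.98747654  53.37033449  25.63926657] [ 3.14144625e+00 -9.04782034e-04  1.53371751e+00] [-0.27442544 -0.24161971 -2.43671017] [0.00306479 0.01871411 0.04552384]
16868 (array([468.62523619,  58.54878023,  43.4173614 ]), array([0.00123   , 0.00531717, 0.99998511]))
along [-37.58264778  46.66077143] across [-24.95065735  25.02045243]
```

Top at 43.4, so about 3.2 mm to go, with the front end at 46.7.

Call:
move_arm(
  motion=[
    [0,0,0,0,0,0.001,0.045],
    [0,0,0,0,0,0.002,0.045],
    [0,0,0,0,0,0.0025,0.045],
    [0,0,0,0,0,0.0025,0.045],
  ],
)

```text
clock: 27.58
eef_pos: [468.1, 53.4, 23.3]
tcp_rot: [3.141, -0.001, 1.534]
contact_force: [0.7, -0.3, -3.0]
opening: 0.599
grasp_force: 52.7
```

Call:
move_arm(
  motion=[
    [0,0,0,0,0,0.0005,0.045],
    [0,0,0,0,0,0.0009,0.045],
    [0,0,0,0,0,0.0009,0.045],
  ],
)

```text
clock: 27.95
eef_pos: [468.2, 53.4, 22.4]
tcp_rot: [3.141, -0.001, 1.534]
contact_force: [0.1, 0.9, -2.5]
opening: 0.595
grasp_force: 52.8
```

```bash
python3 look.py
```

```text
27.95 [468.18270627  53.39519198  22.42269601] [ 3.14100583e+00 -9.51776908e-04  1.53377961e+00] [ 0.09466401  0.91948777 -2.54453583] [ 0.0012363  -0.03681466 -0.03676491]
16666 (array([468.66455697,  58.12906828,  40.25184646]), array([6.60757040e-04, 2.60498859e-03, 9.99996389e-01]))
along [-37.45334614  46.59804904] across [-24.87976639  25.05351703]
```

Call:
move_arm(
  motion=[
    [0,0,0,0,0,0.0004,0.045],
    [0,0,0,0,0,0.0007,0.045],
    [0,0,0,0,0,0.0007,0.045],
  ],
)

```text
clock: 28.38
eef_pos: [468.2, 53.4, 22.3]
tcp_rot: [3.141, -0.001, 1.534]
contact_force: [-3.2, -0.1, 9.0]
opening: 0.594
grasp_force: 54.2
```

Call:
move_arm(
  motion=[
    [0,0,0,0,0,0,0.056],
    [0,0,0,0,0,0,0.065],
    [0,0,0,0,0,0,0.08],
    [0,0,0,0,0,0,0.08],
    [0,0,0,0,0,-0.01,0.08],
    [0,0,0,0,0,-0.04,0.08],
    [0,0,0,0,0,-0.09,0.08],
    [0,0,0,0,0,-0.09,0.08],
  ],
)

```text
clock: 29.38
eef_pos: [470.7, 53.6, 115.5]
tcp_rot: [3.134, -0.002, 1.534]
contact_force: [0.1, 0.5, -0.2]
opening: 0.935
grasp_force: 0.0
```

```bash
python3 look.py
python3 - <<'E'
from h import *
im,W=cloud();cp=camera_params("wrist")
m=(np.hypot(W[...,0]-471,W[...,1]-123)<35)&(W[...,2]>60)&(W[...,2]<80);print(rect(m,cp,70))
goal([471.4,122.9,113],rot(1.4436))
E
```

```text
29.375 [470.65451551  53.60600285 115.48080197] [ 3.13436896e+00 -1.95759583e-03  1.53380604e+00] [ 0.06357837  0.46966151 -0.16507346] [ 0.01685346 -0.00065231 -0.00559093]
7350 (array([468.61920719,  51.75222976,  40.20942644]), array([-2.50143089e-04,  3.03131093e-03,  9.99995374e-01]))
along [-48.27847874  46.48971949] across [-24.57554912  25.24259494]
(array([470.07745, 122.77525], dtype=float32), np.float32(44.519264), np.float32(11.69657), np.float32(1.4459058), array([274.36094675, 124.75739645]))
turn [0.0021, -0.0013, 0.0902] shift [0.0696, 0.0004, -0.0004]
```

In the tool's units: 0.09 rad / 4 = 0.0225.

Call:
move_arm(
  motion=[
    [0,0,0.01,0.03,0,0,0.07],
    [0,0,0.0225,0.06,0,0,0.07],
    [0,0,0.0225,0.07,0,0,0.07],
    [0,0,0.0225,0.07,0,0,0.07],
    [0,0,0.0225,0.07,0,0,0.07],
  ],
)

```text
clock: 30.1
eef_pos: [470.2, 122.5, 111.3]
tcp_rot: [-3.141, -0.0, 1.444]
contact_force: [1.1, 1.4, -0.3]
opening: 0.819
grasp_force: 0.0
```

Run:
```python
from h import *
s=sensors.sense();print(s['clock'],s['eef_pos'],s['tcp_rot'],s['qpos'].round(2));goal([471.2,122.9,48],rot(1.445))
```

```text
30.1 [470.22800837 122.54504973 111.34288855] [-3.14099728e+00 -3.55139653e-04  1.44417418e+00] [0.25 0.3  2.03 0.   0.81 0.38]
turn [-0.0006, -0.0004, -0.0008] shift [0.0005, 0.001, 0.0633]
```

Call:
move_arm(
  motion=[
    [0,0,0,0.0005,0.001,0.015,0.07],
    [0,0,0,0.0005,0.001,0.03,0.07],
    [0,0,0,0.0005,0.001,0.045,0.07],
    [0,0,0,0.0005,0.001,0.055,0.07],
    [0,0,0,0.0005,0.001,0.063,0.07],
    [0,0,0,0.0005,0.001,0.063,0.07],
  ],
)

```text
clock: 30.85
eef_pos: [471.4, 123.6, 48.2]
tcp_rot: [-3.141, -0.001, 1.444]
contact_force: [0.5, -0.4, 0.5]
opening: 0.82
grasp_force: 0.0
```

Call:
move_arm(
  motion=[
    [0,0,0,0,0,0,0.05],
    [0,0,0,0,0,0,0.03],
    [0,0,0,0,0,0,0.018],
    [0,0,0,0,0,0,0.006],
    [0,0,0,0,0,0,0.006],
    [0,0,0,0,0,0,0.006],
  ],
  grip_force=60,
)

```text
clock: 31.6
eef_pos: [470.4, 123.9, 49.2]
tcp_rot: [-3.14, -0.001, 1.443]
contact_force: [-7.6, 2.6, 11.5]
opening: 0.121
grasp_force: 59.2
```

Run:
```python
from h import *
s=sensors.sense();print(s['clock'],s['eef_pos'],s['tcp_rot'],s['contact_force'],s['wrist_torque'],s['opening']*85.4,s['grasp_force'])
```

```text
31.6 [470.39161119 123.85630835  49.204742  ] [-3.13961875e+00 -7.83357613e-04  1.44341359e+00] [-7.58582972  2.62235697 11.49402098] [ 0.34928245  1.08126659 -0.0100275 ] 10.367881538098473 59.182677268981934
```

In the tool's units: 0.75 rad / 4 = 0.1875.

Call:
move_arm(
  motion=[
    [0,0,0.02,-0.001,-0.001,0,0.006],
    [0,0,0.045,-0.001,-0.001,0,0.006],
    [0,0,0.07,-0.001,-0.001,0,0.006],
    [0,0,0.095,-0.001,-0.001,0,0.006],
    [0,0,0.12,-0.001,-0.001,0,0.006],
    [0,0,0.145,-0.001,-0.001,0,0.006],
    [0,0,0.17,-0.001,-0.001,0,0.006],
    [0,0,0.1875,-0.001,-0.001,0,0.006],
  ],
)

```text
clock: 32.6
eef_pos: [469.9, 124.0, 49.2]
tcp_rot: [-3.139, -0.001, 0.691]
contact_force: [-6.0, 9.8, 6.7]
opening: 0.121
grasp_force: 59.2
```

Run:
```python
from h import *
s=sensors.sense();print(s['clock'],s['eef_pos'],s['tcp_rot'],s['contact_force'],s['wrist_torque'],s['opening']*85.4,s['grasp_force'],s['qpos'])
```

```text
32.6 [469.94069084 123.95983429  49.22995036] [-3.13949269e+00 -1.10602317e-03  6.90941376e-01] [-5.97308515  9.75934047  6.74595775] [1.65636448 0.94384683 0.34590606] 10.354842586644303 59.215999245643616 [0.25314516 0.40697177 2.06462079 0.00381834 0.6698922  1.13000592]
```

In the tool's units: 0.735 rad / 4 = 0.1838.

Call:
move_arm(
  motion=[
    [0,0,0.0225,0,0,0,0.006],
    [0,0,0.0475,0,0,0,0.006],
    [0,0,0.0725,0,0,0,0.006],
    [0,0,0.0975,0,0,0,0.006],
    [0,0,0.1225,0,0,0,0.006],
    [0,0,0.1475,0,0,0,0.006],
    [0,0,0.17,0,0,0,0.006],
    [0,0,0.1838,0,0,0,0.006],
  ],
)

```text
clock: 33.6
eef_pos: [469.7, 124.4, 49.2]
tcp_rot: [-3.139, 0.001, -0.044]
contact_force: [-6.0, 13.5, 7.9]
opening: 0.126
grasp_force: 59.2
```

Call:
move_arm(
  motion=[
    [0,0,0,0,0,0,0.006],
    [0,0,0,0,0,0,0.006],
  ],
)

```text
clock: 33.85
eef_pos: [469.7, 124.4, 49.2]
tcp_rot: [-3.139, 0.001, -0.042]
contact_force: [-7.7, 12.7, 7.1]
opening: 0.123
grasp_force: 59.2
```

Run:
```python
from h import *
s=sensors.sense();print(s['clock'],s['eef_pos'],s['tcp_rot'],s['contact_force'],s['wrist_torque'],s['opening']*85.4,s['grasp_force'],'cam est',1.5335-s['tcp_rot'][2])
```

```text
33.85 [469.72822416 124.35210368  49.21267101] [-3.13863821e+00  1.02081246e-03 -4.23063831e-02] [-7.73468777 12.73378912  7.12509616] [2.06151452 1.14392363 0.0460161 ] 10.517897828708755 59.21602249145508 cam est 1.5758063830982145
```

In the tool's units: 0.015 rad / 4 = 0.0038.

Call:
move_arm(
  motion=[
    [0,0,0.0025,0,0,0,0.006],
    [0,0,0.0038,0,0,0,0.006],
    [0,0,0.0038,0,0,0,0.006],
    [0,0,0.0038,0,0,0,0.02],
    [0,0,0.0038,0,0,0,0.045],
    [0,0,0.0038,0,0,0,0.05],
    [0,0,0.0038,0,0,0,0.05],
  ],
)

```text
clock: 34.72
eef_pos: [470.7, 122.7, 48.8]
tcp_rot: [-3.141, -0.0, -0.056]
contact_force: [0.6, -0.3, -0.5]
opening: 0.588
grasp_force: 0.0
```

Call:
move_arm(
  motion=[
    [0,0,0,0,0,-0.01,0.05],
    [0,0,0,0,0,-0.04,0.05],
    [0,0,0,0,0,-0.09,0.05],
    [0,0,0,0,0,-0.14,0.05],
    [0,0,0,0,0,-0.19,0.05],
    [0,0,0,0,0,-0.2,0.05],
    [0,0,0,0,0,-0.2,0.05],
  ],
)

```text
clock: 35.6
eef_pos: [470.6, 122.6, 249.3]
tcp_rot: [-3.14, -0.002, -0.056]
contact_force: [-0.9, -0.4, -1.5]
opening: 0.587
grasp_force: 0.0
```

Run:
```python
from h import *
s=sensors.sense();print(s['clock'],s['eef_pos'],s['contact_force'],s['opening'])
goal([469,80,247],rot(1.526))
t,_=grab_frame("top");save('top2',t)
```

```text
35.6 [470.5974464  122.61708527 249.29628452] [-0.8857343  -0.4091382  -1.50949428] 0.5867826313518346
turn [0.0003, -0.0024, -1.5823] shift [0.0008, 0.0426, 0.0022]
```

Turn back to the viewing pose and check the result.

In the tool's units: -1.44 rad / 4 = -0.36.

Call:
move_arm(
  motion=[
    [0,0,-0.045,0,0.02,0,0.05],
    [0,0,-0.09,0,0.04,0,0.05],
    [0,0,-0.135,0,0.043,0,0.05],
    [0,0,-0.18,0,0.043,0,0.05],
    [0,0,-0.225,0,0.043,0,0.05],
    [0,0,-0.27,0,0.043,0,0.05],
    [0,0,-0.315,0,0.043,0,0.05],
    [0,0,-0.36,0,0.043,0,0.05],
  ],
)

```text
clock: 36.65
eef_pos: [466.9, 79.5, 246.6]
tcp_rot: [-3.138, 0.0, 1.39]
contact_force: [0.3, -0.8, 0.6]
opening: 0.587
grasp_force: 0.0
```

In the tool's units: -0.13 rad / 4 = -0.0325.

Call:
move_arm(
  motion=[
    [0,0,-0.0325,-0.03,0,0,0.05],
    [0,0,-0.0325,-0.05,0,0,0.05],
    [0,0,-0.0325,-0.05,0,0,0.05],
  ],
)

```text
clock: 37.02
eef_pos: [457.7, 29.8, 247.0]
tcp_rot: [-3.139, -0.0, 1.512]
contact_force: [-0.1, -0.3, 0.9]
opening: 0.588
grasp_force: 0.0
```

```bash
python3 look.py
python3 - <<'E'
from h import *
im,W=cloud();cp=camera_params("wrist");save('w9',im)
m=(np.hypot(W[...,0]-471,W[...,1]-123)<35)&(W[...,2]>60)&(W[...,2]<80);r=rect(m,cp,70);print(r,'cam',(1.5335-r[3])%np.pi)
a=cv2.imread('pics/w9.png')[:260,130:430];b=cv2.imread('pics/top2.png')[130:260,180:400]
cv2.imwrite('pics/w9t.png',np.hstack([cv2.resize(a,(400,347)),cv2.resize(b,(400,347))]))
E
```

```text
37.025 [457.67270921  29.77004699 247.00143867] [-3.13884999e+00 -4.98487526e-04  1.51192512e+00] [-0.14872781 -0.27683209  0.86014782] [-0.00735779  0.03515184  0.03640317]
3152 (array([468.25736685,  45.16289811,  40.27255695]), array([-0.00183978,  0.00188951,  0.99999652]))
along [-51.26914406  38.6129906 ] across [-24.84920168  25.47974796]
(array([471.30035 , 122.984085], dtype=float32), np.float32(44.45935), np.float32(11.340839), np.float32(0.12353361), array([283.97916667, 101.60416667])) cam 1.4099663
```

View pics/w9t.png

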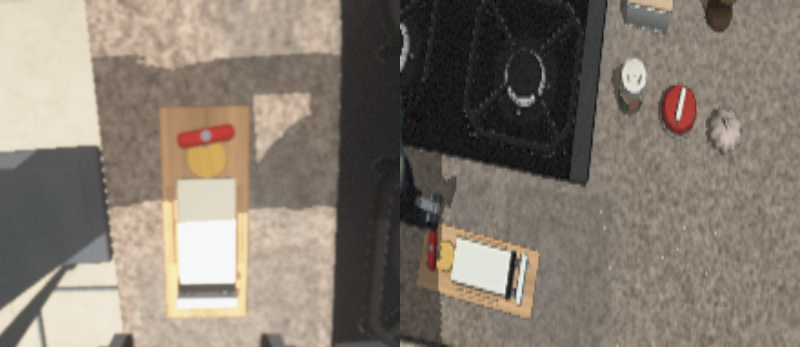

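The stone sits white side up against the jaw with the neighbours undisturbed. The bar at (205,135) is still about 0.15 rad short of square across (cam ≈1.41), so I'll regrip and turn it further.

Run:
```python
from h import *
goal([471.2,122.9,115],rot(.1235))
```

```text
turn [-0.002, 0.0002, 1.3894] shift [0.0926, 0.0077, 0.1327]
```

In the tool's units: 1.389 rad / 4 = 0.3473.

Call:
move_arm(
  motion=[
    [0,0,0.045,0.02,0.001,0,0.06],
    [0,0,0.09,0.04,0.003,0.02,0.06],
    [0,0,0.135,0.06,0.005,0.05,0.06],
    [0,0,0.18,0.08,0.006,0.08,0.06],
    [0,0,0.225,0.0926,0.0077,0.1,0.06],
    [0,0,0.27,0.0926,0.0077,0.12,0.06],
    [0,0,0.3125,0.0926,0.0077,0.132,0.06],
    [0,0,0.3473,0.0926,0.0077,0.132,0.06],
  ],
)

```text
clock: 38.12
eef_pos: [470.8, 123.4, 115.1]
tcp_rot: [-3.141, 0.002, 0.121]
contact_force: [0.1, -0.4, -0.0]
opening: 0.704
grasp_force: 0.0
```

Call:
move_arm(
  motion=[
    [0,0,0,0,0,0,0.06],
    [0,0,0,0,0,0,0.06],
  ],
)

```text
clock: 38.38
eef_pos: [471.9, 123.2, 116.7]
tcp_rot: [-3.141, -0.001, 0.128]
contact_force: [0.1, 0.5, 0.2]
opening: 0.706
grasp_force: 0.0
```

Run:
```python
from h import *
s=sensors.sense();print(s['clock'],s['eef_pos'],s['tcp_rot'],s['qpos'].round(2));goal([471.2,122.9,47],rot(.1235))
```

```text
38.375 [471.86303706 123.15766897 116.67924163] [-3.14068576e+00 -5.72332634e-04  1.28279152e-01] [0.25 0.29 2.02 0.   0.82 1.69]
turn [-0.0009, -0.0006, 0.0048] shift [-0.0007, 0.0002, 0.0697]
```

Call:
move_arm(
  motion=[
    [0,0,0,0,0,0.02,0.06],
    [0,0,0,0,0,0.04,0.06],
    [0,0,0,0,0,0.055,0.06],
    [0,0,0,0,0,0.065,0.06],
    [0,0,0,0,0,0.069,0.06],
    [0,0,0,0,0,0.069,0.06],
  ],
)

```text
clock: 39.12
eef_pos: [472.0, 122.8, 47.8]
tcp_rot: [-3.141, -0.001, 0.125]
contact_force: [-0.5, 0.5, -0.4]
opening: 0.7
grasp_force: 0.0
```

Call:
move_arm(
  motion=[
    [0,0,0,0,0,0,0.03],
    [0,0,0,0,0,0,0.018],
    [0,0,0,0,0,0,0.006],
    [0,0,0,0,0,0,0.006],
    [0,0,0,0,0,0,0.006],
    [0,0,0,0,0,0,0.006],
  ],
  grip_force=100,
)

```text
clock: 39.88
eef_pos: [472.0, 124.4, 48.5]
tcp_rot: [-3.138, -0.001, 0.124]
contact_force: [-3.7, 12.7, 8.1]
opening: 0.113
grasp_force: 98.0
```

In the tool's units: 0.18 rad / 4 = 0.045.

Call:
move_arm(
  motion=[
    [0,0,0.01,0,0,0,0.006],
    [0,0,0.02,0,0,0,0.006],
    [0,0,0.03,0,0,0,0.006],
    [0,0,0.0388,0,0,0,0.006],
    [0,0,0.045,0,0,0,0.006],
    [0,0,0.045,0,0,0,0.006],
  ],
)

```text
clock: 40.62
eef_pos: [472.0, 124.2, 48.5]
tcp_rot: [-3.139, -0.001, -0.056]
contact_force: [-3.4, 11.3, 8.3]
opening: 0.12
grasp_force: 98.1
```

Run:
```python
from h import *
s=sensors.sense();print(s['clock'],s['eef_pos'],s['tcp_rot'],s['contact_force'],s['wrist_torque'],s['opening']*85.4,s['grasp_force'])
im,d=grab_frame("wrist");save('w10',im)
```

```text
40.625 [472.03817379 124.21792421  48.53548009] [-3.13858813e+00 -9.22030950e-04 -5.62659524e-02] [-3.3866766  11.27581952  8.27917017] [1.54207956 0.70533305 0.01358907] 10.249385977585423 98.12485098838806
```

Call:
move_arm(
  motion=[
    [0,0,0,-0.0003,-0.0008,0,0.006],
    [0,0,0,-0.0006,-0.0015,0,0.006],
    [0,0,0,-0.0006,-0.0015,0,0.006],
  ],
)

```text
clock: 41.05
eef_pos: [471.9, 124.5, 48.5]
tcp_rot: [-3.14, -0.002, -0.055]
contact_force: [-1.1, -0.7, 5.9]
opening: 0.115
grasp_force: 98.3
```

Call:
move_arm(
  motion=[
    [0,0,0,0,0,0,0.006],
  ],
  grip_force=20,
)

```text
clock: 41.18
eef_pos: [471.9, 124.5, 48.5]
tcp_rot: [-3.14, -0.002, -0.055]
contact_force: [-1.6, 0.6, 6.8]
opening: 0.116
grasp_force: 98.2
```

Call:
move_arm(
  motion=[
    [0,0,0,0,0,0,0.014],
    [0,0,0,0,0,0,0.025],
    [0,0,0,0,0,0,0.05],
    [0,0,0,0,0,0,0.05],
  ],
)

```text
clock: 41.68
eef_pos: [471.3, 124.3, 47.7]
tcp_rot: [-3.141, -0.0, -0.055]
contact_force: [0.4, -0.1, 0.6]
opening: 0.588
grasp_force: 0.0
```

Run:
```python
from h import *
s=sensors.sense();print(s['clock'],s['eef_pos'],s['contact_force'],s['wrist_torque'],s['opening']*85.4)
im,W=cloud();cp=camera_params("wrist")
m=(np.hypot(W[...,0]-471,W[...,1]-123)<30)&(W[...,2]>60)&(W[...,2]<80)&(im[...,0]>120)&(im[...,1]<90);print(m.sum())
if m.sum()>20: r=rect(m,cp,70);print(r,'cam',(1.5335-r[3])%np.pi)
```

```text
41.675 [471.32802419 124.29515164  47.70270909] [ 0.43635193 -0.13122214  0.55401251] [ 0.02710355  0.0213448  -0.0086799 ] 50.18958142872318
1198
(array([483.32916 , 124.118195], dtype=float32), np.float32(20.609287), np.float32(9.116018), np.float32(0.12906718), array([273.03636364, 262.8       ])) cam 1.4044328
```

Call:
move_arm(
  motion=[
    [0,0,0,0,0,-0.01,0.05],
    [0,0,0,0,0,-0.04,0.05],
    [0,0,0,0,0,-0.09,0.05],
    [0,0,0,0,0,-0.14,0.05],
    [0,0,0,0,0,-0.19,0.05],
    [0,0,0,0,0,-0.2,0.05],
    [0,0,0,0,0,-0.2,0.05],
  ],
)

```text
clock: 42.6
eef_pos: [471.3, 124.2, 248.3]
tcp_rot: [-3.14, -0.002, -0.055]
contact_force: [-0.2, 0.6, -1.2]
opening: 0.585
grasp_force: 0.0
```

In the tool's units: -1.44 rad / 4 = -0.36.

Call:
move_arm(
  motion=[
    [0,0,-0.045,-0.01,0.02,0,0.05],
    [0,0,-0.09,-0.01,0.04,0,0.05],
    [0,0,-0.135,-0.01,0.06,0,0.05],
    [0,0,-0.18,-0.01,0.08,0,0.05],
    [0,0,-0.225,-0.01,0.095,0,0.05],
    [0,0,-0.27,-0.01,0.095,0,0.05],
    [0,0,-0.315,-0.01,0.095,0,0.05],
    [0,0,-0.36,-0.01,0.095,0,0.05],
  ],
)

```text
clock: 43.6
eef_pos: [454.8, 29.7, 245.6]
tcp_rot: [-3.138, -0.0, 1.391]
contact_force: [-0.2, -0.5, -0.7]
opening: 0.586
grasp_force: 0.0
```

In the tool's units: -0.13 rad / 4 = -0.0325.

Call:
move_arm(
  motion=[
    [0,0,-0.0325,0,0,0,0.05],
    [0,0,-0.0325,0,0,0,0.05],
  ],
)

```text
clock: 43.85
eef_pos: [455.0, 29.7, 246.0]
tcp_rot: [-3.139, -0.001, 1.514]
contact_force: [-0.4, 0.0, -0.2]
opening: 0.584
grasp_force: 0.0
```

```bash
python3 look.py
python3 - <<'E'
from h import *
im,W=cloud();cp=camera_params("wrist");save('w11',im)
m=(np.hypot(W[...,0]-471,W[...,1]-123)<35)&(W[...,2]>60)&(W[...,2]<80);r=rect(m,cp,70);print(r,'cam',(1.5335-r[3])%np.pi)
E
```

```text
43.85 [455.00866344  29.74909175 245.99429864] [-3.13888436e+00 -5.68741301e-04  1.51383959e+00] [-0.35676419  0.0165568  -0.15778077] [-0.00112683  0.01358084  0.02639021]
3170 (array([468.21250626,  45.11191921,  40.44389711]), array([-6.46525357e-04, -1.90781722e-03,  9.99997971e-01]))
along [-51.38554352  38.59610378] across [-24.74212276  25.13767674]
(array([471.1698 , 122.59177], dtype=float32), np.float32(44.428173), np.float32(11.417687), np.float32(0.11913061), array([286.72164948, 100.71134021])) cam 1.4143693
```

Run:
```python
import cv2,numpy as np
im=cv2.imread('pics/w10.png');h=cv2.cvtColor(im,cv2.COLOR_BGR2HSV)
m=((h[...,0]<6)|(h[...,0]>172))&(h[...,1]>130);v,u=np.nonzero(m);print(len(u),u.min(),u.max(),v.min(),v.max())
a=im[150:420,140:420];b=cv2.imread('pics/w11.png')[0:270,140:420]
cv2.imwrite('pics/c.png',cv2.resize(np.hstack([a,b]),(800,386)))
```

```text
1864 122 289 228 328
```

View pics/c.png

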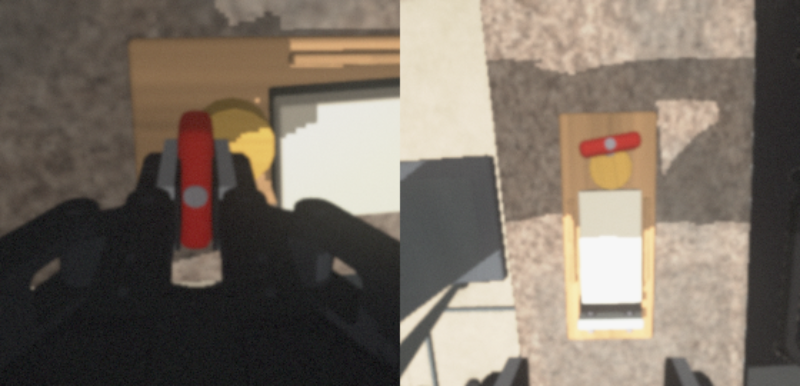

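The left half shows the gripped bar squarely across the board, with cam ≈1.57-1.59. The right half shows it settled back about 9° after release, near (610,144). I'll regrip, turn it firmly against the stop, and watch the release step by step.

Run:
```python
from h import *
cp=camera_params("wrist");im,W=cloud()
J=W[(W[...,2]>27)&(W[...,2]<34)&(W[...,1]>85)&(np.hypot(W[...,0]-471,W[...,1]-105)<40)];print('disc',cv2.minEnclosingCircle(J[:,:2].astype(np.float32)),len(J))
goal([471.2,124,115],rot(.12))
```

```text
disc ((470.4036560058594, 98.02119445800781), 25.6002254486084) 636
turn [-0.0015, 0.0002, 1.3922] shift [0.0948, 0.0102, 0.1319]
```

In the tool's units: 1.392 rad / 4 = 0.348.

Call:
move_arm(
  motion=[
    [0,0,0.045,0.02,0.001,0,0.06],
    [0,0,0.09,0.04,0.003,0.02,0.06],
    [0,0,0.135,0.06,0.005,0.05,0.06],
    [0,0,0.18,0.08,0.008,0.08,0.06],
    [0,0,0.225,0.0948,0.0102,0.1,0.06],
    [0,0,0.27,0.0948,0.0102,0.12,0.06],
    [0,0,0.3125,0.0948,0.0102,0.132,0.06],
    [0,0,0.348,0.0948,0.0102,0.132,0.06],
  ],
)

```text
clock: 45.0
eef_pos: [470.7, 123.9, 114.4]
tcp_rot: [-3.141, 0.002, 0.116]
contact_force: [-0.3, 0.1, 0.1]
opening: 0.706
grasp_force: 0.0
```

Call:
move_arm(
  motion=[
    [0,0,0,0,0,0.01,0.06],
    [0,0,0,0,0,0.03,0.06],
    [0,0,0,0,0,0.05,0.06],
    [0,0,0,0,0,0.064,0.06],
    [0,0,0,0,0,0.067,0.06],
    [0,0,0,0,0,0.067,0.03],
    [0,0,0,0,0,0.067,0.02],
    [0,0,0,0,0,0.067,0.006],
  ],
  grip_force=40,
)

```text
clock: 46.0
eef_pos: [472.0, 124.8, 49.5]
tcp_rot: [-3.14, -0.002, 0.122]
contact_force: [-2.3, 3.0, 3.6]
opening: 0.132
grasp_force: 41.5
```

In the tool's units: 0.22 rad / 4 = 0.055.

Call:
move_arm(
  motion=[
    [0,0,0,0,0,0,0.006],
    [0,0,0,0,0,0,0.006],
    [0,0,0.015,0,0,0,0.006],
    [0,0,0.03,0,0,0,0.006],
    [0,0,0.0425,0,0,0,0.006],
    [0,0,0.05,0,0,0,0.006],
    [0,0,0.055,0,0,0,0.006],
    [0,0,0.055,0,0,0,0.006],
  ],
)

```text
clock: 47.0
eef_pos: [472.0, 124.4, 49.5]
tcp_rot: [-3.14, -0.001, -0.096]
contact_force: [-1.8, 3.3, 5.5]
opening: 0.131
grasp_force: 44.7
```

```bash
cat > bar.py <<'E'
from h import *
s=sensors.sense();print(s['clock'],s['eef_pos'].round(1),s['tcp_rot'].round(4),s['contact_force'].round(1),s['wrist_torque'].round(3),round(s['opening']*85.4,2),round(s['grasp_force'],1))
cp=camera_params("wrist");im,d=grab_frame("wrist")
h=cv2.cvtColor(im,cv2.COLOR_RGB2HSV);v,u=np.mgrid[0:420,0:560]
P=onplane(cp,u.ravel(),v.ravel(),70).reshape(420,560,3)
m=((h[...,0]<6)|(h[...,0]>172))&(h[...,1]>130)&(np.hypot(P[...,0]-471,P[...,1]-123)<32)
X=P[m][:,:2];e=np.linalg.svd(X-X.mean(0),full_matrices=False)[2][0];a=np.arctan2(e[1],e[0]);a=(a+np.pi/2)%np.pi-np.pi/2
print(m.sum(),X.mean(0).round(1),'bar yaw',round(a,3),'cam',round((1.5335-a)%np.pi,3))
E
python3 bar.py
```

```text
47.0 [472.  124.4  49.5] [-3.1403e+00 -1.5000e-03 -9.5700e-02] [-1.8  3.3  5.5] [0.487 0.359 0.765] 11.15 44.7
1959 [476.8 122.6] bar yaw -0.075 cam 1.608
```

Call:
move_arm(
  motion=[
    [0,0,0,0,0,0,0.0125],
  ],
)

```text
clock: 47.18
eef_pos: [471.9, 124.5, 49.2]
tcp_rot: [-3.14, -0.001, -0.097]
contact_force: [-0.7, 3.4, 1.9]
opening: 0.147
grasp_force: 1.8
```

```bash
python3 bar.py
```

```text
47.175 [471.9 124.5  49.2] [-3.14e+00 -1.30e-03 -9.72e-02] [-0.7  3.4  1.9] [0.578 0.088 0.032] 12.56 1.8
2021 [476.8 122.6] bar yaw -0.066 cam 1.599
```

Call:
move_arm(
  motion=[
    [0,0,0,0,0,0,0.016],
    [0,0,0,0,0,0,0.018],
  ],
)

```text
clock: 47.48
eef_pos: [471.6, 123.8, 48.7]
tcp_rot: [-3.141, -0.0, -0.097]
contact_force: [-0.2, -0.1, 0.0]
opening: 0.212
grasp_force: 0.0
```

```bash
python3 bar.py
```

```text
47.475 [471.6 123.8  48.7] [-3.1409e+00 -3.0000e-04 -9.7200e-02] [-0.2 -0.1  0. ] [ 0.054 -0.01   0.005] 18.12 0.0
1992 [477.2 122.8] bar yaw 0.034 cam 1.499
```

Call:
move_arm(
  motion=[
    [0,0,0,0,0,0,0.03],
    [0,0,0,0,0,0,0.04],
  ],
)

```text
clock: 47.78
eef_pos: [471.6, 124.0, 48.7]
tcp_rot: [-3.141, -0.0, -0.097]
contact_force: [-0.3, 0.4, 0.6]
opening: 0.468
grasp_force: 0.0
```

```bash
python3 bar.py
```

```text
47.775 [471.6 124.   48.7] [-3.1407e+00 -3.0000e-04 -9.7200e-02] [-0.3  0.4  0.6] [ 0.029 -0.047 -0.013] 40.01 0.0
2004 [477.  122.7] bar yaw 0.08 cam 1.453
```

The stone yaws slightly when the cam's friction drags its front sideways (its edge in the left picture slopes about 0.05 rad). It then squares up on the jaw and rolls the cam back. The remedy is to slide the stone squarely against the lip on that side, then turn the knob again.

In the tool's units: -1.08 rad / 4 = -0.27.

Call:
move_arm(
  motion=[
    [0,0,0,0,0,-0.02,0.04],
    [0,0,0,0,0,-0.05,0.05],
    [0,0,-0.045,0,0.02,-0.07,0.0854],
    [0,0,-0.09,0,0.04,-0.07,0.0854],
    [0,0,-0.135,0,0.06,-0.07,0.0854],
    [0,0,-0.18,0,0.078,-0.07,0.0854],
    [0,0,-0.225,0,0.078,-0.07,0.0854],
    [0,0,-0.27,0,0.078,-0.07,0.0854],
  ],
)

```text
clock: 48.82
eef_pos: [464.0, 46.1, 118.7]
tcp_rot: [-3.142, -0.001, 0.988]
contact_force: [0.3, -0.3, -0.2]
opening: 1.0
grasp_force: 0.0
```

In the tool's units: -0.55 rad / 4 = -0.1375.

Call:
move_arm(
  motion=[
    [0,0,-0.045,0,0,0,0.0854],
    [0,0,-0.09,0,0,0,0.0854],
    [0,0,-0.1375,0,0,0,0.0854],
    [0,0,-0.1375,0,0,0,0.0854],
  ],
)

```text
clock: 49.32
eef_pos: [464.0, 46.4, 118.7]
tcp_rot: [3.141, -0.001, 1.532]
contact_force: [0.1, -0.1, -0.7]
opening: 0.996
grasp_force: 0.0
```

```bash
python3 look.py;python3 bar.py
python3 - <<'E'
from h import *
goal([468.4,45,22.5],rot(1.5335))
E
```

```text
49.325 [463.96557157  46.36724816 118.68040799] [ 3.14120672e+00 -8.98543560e-04  1.53166910e+00] [ 0.09033513 -0.07373541 -0.67145986] [-0.00795133  0.01874563  0.04334001]
6915 (array([468.23874795,  46.41225592,  40.38564148]), array([-1.29908627e-03,  2.96002846e-04,  9.99999112e-01]))
along [-51.30737871  38.73769997] across [-24.84848537  25.14797035]
49.375 [464.   46.4 118.7] [ 3.1412e+00 -9.0000e-04  1.5289e+00] [-0.3  0.7 -0.5] [-0.025  0.025  0.035] 85.45 0.0
1024 [471.  123.1] bar yaw 0.098 cam 1.435
turn [0.0004, -0.0009, -0.005] shift [-0.0013, 0.0044, 0.0962]
```

Call:
move_arm(
  motion=[
    [0,0,0,-0.001,0.0044,0.03,0.0854],
    [0,0,0,-0.001,0.0044,0.06,0.0854],
    [0,0,0,-0.001,0.0044,0.085,0.0854],
    [0,0,0,-0.001,0.0044,0.096,0.0854],
    [0,0,0,-0.001,0.0044,0.096,0.07],
    [0,0,0,-0.001,0.0044,0.096,0.058],
    [0,0,0,-0.001,0.0044,0.096,0.045],
    [0,0,0,-0.001,0.0044,0.096,0.045],
  ],
  grip_force=50,
)

```text
clock: 50.42
eef_pos: [468.5, 45.4, 23.8]
tcp_rot: [3.141, -0.001, 1.532]
contact_force: [-1.6, 0.3, 6.6]
opening: 0.598
grasp_force: 52.1
```

Call:
move_arm(
  motion=[
    [0,0,0,0,0,0,0.045],
    [0,0,0,0,-0.001,0,0.045],
    [0,0,0,0,-0.002,0,0.045],
    [0,0,0,0,-0.003,0,0.045],
    [0,0,0,0,-0.004,0,0.045],
    [0,0,0,0,-0.005,0,0.045],
    [0,0,0,0,-0.0055,0,0.045],
  ],
)

```text
clock: 51.3
eef_pos: [467.5, 45.5, 24.0]
tcp_rot: [3.132, -0.001, 1.533]
contact_force: [9.9, -3.3, -1.4]
opening: 0.593
grasp_force: 52.2
```

```bash
python3 look.py;python3 bar.py
```

```text
51.3 [467.45309579  45.51770724  23.96527792] [ 3.13243832e+00 -1.45263432e-03  1.53331800e+00] [ 9.89726791 -3.33693609 -1.44929914] [-0.55676225 -1.65916402  0.10973504]
17003 (array([468.27874618,  50.61812667,  40.37138747]), array([-0.00906255,  0.00544353,  0.99994412]))
along [-46.61649948  39.00686806] across [-25.15335345  24.93517434]
51.35 [467.4  45.5  24. ] [ 3.1325e+00 -1.5000e-03  1.5333e+00] [10.3 -3.4 -0.1] [-0.565 -1.611  0.111] 50.84 52.2
4281 [471.1 123. ] bar yaw 0.086 cam 1.447
```

Call:
move_arm(
  motion=[
    [0,0,0,0,-0.002,0,0.045],
    [0,0,0,0,-0.004,0,0.045],
    [0,0,0,0,-0.006,0,0.045],
    [0,0,0,0,-0.006,0,0.045],
  ],
)

```text
clock: 51.9
eef_pos: [461.9, 45.8, 24.0]
tcp_rot: [3.131, -0.002, 1.533]
contact_force: [11.1, -2.9, -2.8]
opening: 0.59
grasp_force: 53.5
```

```bash
python3 look.py;python3 bar.py
```

```text
51.9 [461.91913722  45.79378496  24.01589753] [ 3.13147755e+00 -1.54887087e-03  1.53339977e+00] [11.0799242  -2.90480217 -2.78511555] [-0.57287818 -1.91946092  0.07294347]
15827 (array([465.70657447,  51.53829368,  40.49316386]), array([-0.02007504,  0.00463237,  0.99978774]))
along [-46.63885371  39.08266366] across [-26.2994348   21.90611236]
51.95 [461.9  45.8  24. ] [ 3.1315e+00 -1.6000e-03  1.5335e+00] [12.  -3.5 -2.6] [-0.571 -1.908  0.073] 50.6 53.5
4288 [470.7 123. ] bar yaw -0.07 cam 1.604
```

Call:
move_arm(
  motion=[
    [0,0,0,0,0,0,0.056],
    [0,0,0,0,0,0,0.068],
    [0,0,0,0,0,0,0.0854],
    [0,0,0,0,0,0,0.0854],
    [0,0,0,0,0,-0.02,0.0854],
    [0,0,0,0,0,-0.06,0.0854],
    [0,0,0,0,0,-0.11,0.0854],
    [0,0,0,0,0,-0.14,0.0854],
  ],
)

```text
clock: 53.0
eef_pos: [457.2, 45.7, 164.8]
tcp_rot: [3.139, -0.001, 1.533]
contact_force: [1.6, -1.5, 0.0]
opening: 1.005
grasp_force: 0.0
```

```bash
sed -i 's/abs(W\[...,0\]-468)<26/abs(W[...,0]-466)<36/' look.py; python3 look.py;python3 bar.py
```

```text
53.0 [457.19634749  45.70715857 164.7756789 ] [ 3.13948878e+00 -1.19288764e-03  1.53282112e+00] [ 1.6298875  -1.49643463  0.01041353] [-0.04173215  0.00025685 -0.0532363 ]
5080 (array([462.81111214,  46.10094752,  40.72306611]), array([-1.40678662e-02,  3.96075685e-04,  9.99900964e-01]))
along [-51.68396438  38.80220244] across [-30.73595799  20.04976523]
53.05 [458.9  45.8 167.6] [ 3.1356e+00 -1.7000e-03  1.5328e+00] [ 2.6 -0.1  2.8] [-0.027 -0.084  0.038] 85.37 0.0
633 [471.  123.1] bar yaw -0.068 cam 1.602
```

Call:
move_arm(
  motion=[
    [0,0,0,0,0,-0.04,0.0854],
    [0,0,0,0,0,-0.06,0.0854],
    [0,0,0,0,0,-0.06,0.0854],
    [0,0,0,0,0,-0.06,0.0854],
  ],
)

```text
clock: 53.6
eef_pos: [456.0, 45.5, 221.2]
tcp_rot: [-3.14, -0.001, 1.533]
contact_force: [-0.1, -0.5, 0.1]
opening: 0.997
grasp_force: 0.0
```

```bash
python3 look.py;python3 bar.py; cp pics/last.png pics/end.png
python3 - <<'E'
from h import *
im,W=cloud();m=(abs(W[...,0]-466)<36)&(abs(W[...,1]-45)<60)&(W[...,2]>37.5)&(W[...,2]<43)&(im.min(2)>100);P=W[m]
print(cv2.minAreaRect(P[:,:2].astype(np.float32)))
J=W[(abs(W[...,0]-466)<20)&(W[...,1]<0)&(W[...,1]>-40)&(W[...,2]>36)&(im.max(2)<70)];print('jaw',len(J),np.percentile(J,[3,97],axis=0).round(1).tolist() if len(J) else 0)
E
```

```text
53.6 [455.97117628  45.48687872 221.20115915] [-3.13996017e+00 -6.52507110e-04  1.53281754e+00] [-0.08316385 -0.45102609  0.13365138] [-0.00113132  0.00882548 -0.0264795 ]
3575 (array([462.81363877,  45.59999851,  40.73017495]), array([-1.61989563e-02,  3.71514672e-05,  9.99868788e-01]))
along [-51.5112851   38.36466732] across [-30.72319255  20.07561507]
53.65 [455.9  45.5 221.1] [-3.1396e+00 -6.0000e-04  1.5328e+00] [-0.6  0.3  0.3] [-0.019 -0.024  0.024] 85.36 0.0
406 [470.8 123.2] bar yaw -0.073 cam 1.607
((465.947998046875, 36.88996124267578), (104.12993621826172, 58.618438720703125), 88.12144470214844)
jaw 0 0
```

View pics/end.png

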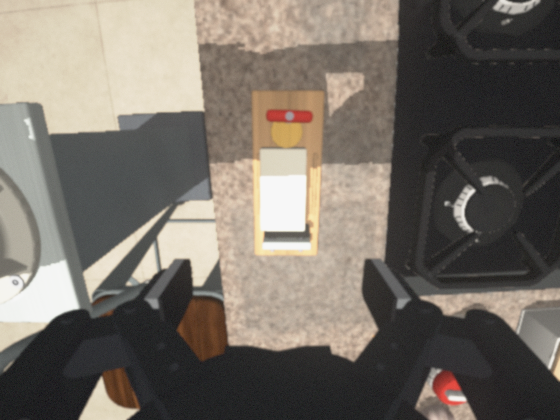

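The last view shows the red bar square across the board at (289,116). The white-up stone (260-306, 148-232) is clamped between cam and jaw, and the gripper is clear. The cam reads about 1.60 in two looks 0.6 s apart.

```bash
python3 -c "
from rig import order
print(order.sign_off())"
```

```text
the job is handed in; nothing more can be done
None
```

The stone was tipped over in two gentle quarter turns and is clamped white face up in the holder with the cam closed at about 1.60; it rests about 5 mm off-centre against one side lip and tilted under 1°, and the job was handed in at about 54 s.

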